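# Index the cell tester's nest turret and load a cell

## Task

Turn the nest turret of the cell tester until its 18 mm nest is in the middle of the window, then lower the 18 mm cell upright through the window into that nest until it stands on the base, and let go. The turret is turned by its rubber rim, whose height has to be felt for; be gentle and never load the tester with more than 15 N. Leave the two other cells and the aluminium can where they stand.

Things in the scene. Friction and masses are not known exactly. Their poses are not given: they have to be found in the camera images.
- tester: Battery cell tester, fixed on the table. Origin: centre of its round grey base (diameter 264 mm, top face at 6 mm), at table height on the turret's upright axis; x points from that axis to the window, z up. Aluminium cover plate: x 20 to 130, y -35 to 35, underside 39, top 42 mm above the table, on a post at x 112 to 130 mm. The rest of the turret is open from above.
- rim_base (a point): Fixed point on the base's top face (6 mm above the table), 88 mm from the turret's axis opposite the window, below the middle of the turret's black rubber rim (flat, radius 72 to 105 mm, 1.5 mm above the grey middle). The rubber's top is 22 to 36 mm above the table, as its spindle collar was last clamped: not reported, feel for it.
- turret_axis (a point): Point on the turret's axis, at table height. The turret is a disc of radius 105, 12 mm thick. Pressed down it sinks on a spring from about 2 N on, 3 N per mm, to a hard stop after 2.2 mm (about 8.5 N). Its bearing drags with 0.2 N m, about 2.3 N at radius 88 mm: pressing the rim with 6 to 10 N carries it along without slipping. The rim is reachable from above except under the cover.
- window (a point): Centre of the square window (36 mm wide) in the cover plate, at the cover's top face: 48 mm from the turret's axis along the tester's x axis, 42 mm above the table. The base's top face lies 36 mm below it. Axes as the tester's.
- turret (a joint): Turret angle in rad, growing counter-clockwise from above; 0 = 18 mm nest in the middle of the window. Stops at -0.5 and 3.0; it stays where left. Nests: five round through-holes on a 48 mm radius, 72 degrees apart; counter-clockwise from above for cells of 18, 10, 26, 14 and 22 mm, each hole 2.5 mm wider than its cell, with a 1 mm chamfer.
- cell_mid (a point): Centre of the cell to be loaded: upright cylinder with white sleeve, diameter 18 mm, height 65 mm (steel button on its upper end), about 50 g, standing on the table. The point lies 32.5 mm above its foot; z along its axis. Standing in the nest its foot is 6 mm above the table, its middle 38.5 mm, and it sticks out 29 mm above the cover, so grip it near its upper end.
- cell_thin_mid (a point): Centre of a thinner, shorter cell (diameter 14 mm, height 50 mm) standing on the table, half-way up. A bystander.
- cell_thick_mid (a point): Centre of a thicker cell (diameter 26 mm, height 65 mm) standing on the table, half-way up. A bystander.
- can_mid (a point): Centre of the open aluminium can (diameter 110 mm, height 120 mm) standing on the table, half-way up. A bystander.
Mind the look-alikes: they are no part of the job. What is shaped like the part that bears cell_mid but red or yellow is not meant.

How it is judged:
By the outcome, as a careful person would: the job done as asked, in the order asked, and still so for the second after the job is handed in, with the robot touching nothing.
It also fails if it takes over 72 s, if anything falls off the work surface, if the arm or the gripper's body presses on something with over 40 N, if the wrist force passes 120 N, or if a joint passes its speed limit or range.

## Robot

A 7-joint arm with a two-finger parallel gripper is mounted at the origin on the work surface. World frame = base frame: x ahead of the robot, y to its left, z up, the work surface at z = 0. Lengths are in m, angles in rad, forces in N, time in s.
With the tool pointing down it reaches from about 0.425 to 0.975 m from the base axis. Payload 16.7 kg.
Tool frame: the origin (TCP) lies at the very end of the fingers, on their centre line; the grasp point (between the pads) lies 19 mm behind it (grip_depth is the distance from the TCP to the grasp point, in m); z points along the fingers, y is the direction in which the jaws open and shut (so a half turn about z gives the same grasp; the last joint's range is limited). The gripper opens to 85 mm and grips with 20 to 120 N. Pads are 22 mm wide; open, the fingers measure 114 mm over their backs; the gripper's body (76 mm by 85 mm) begins 54 mm behind the grasp point. The pads swing forward as they close: fully open they stand 13 mm farther back than shut.
Start: joints at [-0.149, 0.426, 0.074, 1.606, -0.034, 1.111, -0.067], TCP at [0.675, -0, 0.231] pointing down, gripper open.
Joint ranges: [-2.85, 2.85], [-0.5, 2.14], [-1.23, 1.37], [0.21, 2.46], [-1.02, 4.16], [0.16, 2.05], [-2.73, 2.73]. Speed limits (rad/s): [1.89, 1.89, 2.39, 2.39, 3.01, 3.01, 3.01].

## Interface

Orientations are given as a unit quaternion [w, x, y, z].
In Python, from workcell import * gives the robot as it stands.
- The arm moves only by the tool play_rows, never from a script. Its argument "rows" is a list that holds one entry, the list of rows, each a list of 7 numbers: the turn, a rotation vector about the tool's x, y, z in degrees, then the shift along the tool's x, y, z in cm, then the opening in per cent of the stroke, from 0 (shut) to 100 (fully open). A call has 1 to 8 rows; each row shifts and turns the commanded pose from where the row before left it, along the tool's axes as they then stand; what a row does not reach is not made up. A row lasts 1/12 s, in which the tool goes at most 41.7 mm and 7.16 degrees, less where a joint would pass 70% of its speed; a pose out of reach is approached as far as the arm can. A call with a gripper value outside its range is refused whole. The fingers move at their own pace and stop on an object; the grip force is fixed at half the most. Time passes only in rows, so rows that do not move let the fingers close. It gives the time, the measured TCP pose, the force and the opening at its end, in the units of the state.
- sense(): the state, without advancing time (a new reading comes with each control period).
- capture(name): name is "scene" or "side" or "wrist"; returns a dict with "image" (400x640x3 uint8, red, green, blue), "K" (3x3 intrinsics, pixels), "camera_from_world" (4x4, takes a point from world to camera coordinates); the wrist camera has in their place "tool_from_camera" (4x4, takes a point from camera to tool coordinates, whose origin is the TCP and whose axes are the flange's). Camera axes: x right, y up, looking along -z (the intrinsics and any distortion apply to the point x, -y, -z); pixel columns grow to the right and rows downward; lengths in m; the calibration is good to about 2 mm. The wrist camera is an equidistant fisheye: a pixel r from the principal point sees the ray r / f radians off the axis. A picture is of the moment at which its call begins: read the wrist's pose just before it. There is no depth.
- hand_in(): hands the job in, once; it reports no verdict.
Trained networks look in a picture, given as the dict that the camera call returned (one of the last four; its "shot" number tells which), for a name from the list of things; names that differ only in an ending like _2 or _b are one class to them, and where a whole thing is asked for, a point or a joint stands for the part that bears it (a point fixed in the world has none). Each returns a list of dicts, best first, with "p" (0 to 1); they miss things now and then, are a little off and sometimes report something else, mostly with a low value. They report only what shows in the picture. A call takes as long as a camera call. They do not tell look-alikes from the thing itself.
- cut_out(picture, thing): "pixels" (400x640 bool, what is visible of it) and "uv" ([column, row] in pixels, amid what is visible of it).
The state is a dict: "clock": time; "joints": joint angles; "joint_vel": joint speeds; "tau": joint torques, N m; "tool_pos": TCP position; "tcp_rot": TCP orientation; "force": force on the tool from outside, world axes, zero at the start; "wrist_torque": the same for the moment, N m; "width": finger opening in m.
Only numpy, scipy, OpenCV 4.12 (cv2) and the standard library are available. Lean on these libraries where they do the work, as an engineer would, in place of code of your own. Each camera call takes 0.05 s, during which the arm holds its last target.

## Working session

There is one attempt and no reset: what is moved stays moved. The work goes in short steps, Python scripts to look and compute and a tool call to move; the robot and the scene stay as the last step left them, time stands still between calls to the robot, and variables do not carry over. Pictures are saved under pics/ and viewed, and the job is handed in when it is done.

Besides the shell and the picture viewer there is one more tool, called after ">>>" in YAML: its name, and indented under it one key for each argument. play_rows: Moves the arm, as the interface text tells. Its arguments: {"type":"object","properties":{"rows":{"type":"array","items":{"type":"array","items":{"type":"array","items":{"type":"number"}}}}},"required":["rows"]}

```bash
mkdir -p pics; cat > h.py <<'E'
from workcell import *
import numpy as np, cv2
def save(n,im): cv2.imwrite('pics/'+n+'.png',im[:,:,::-1])
E
python3 - <<'E'
from h import *
s=sense(); print({k:np.round(v,3) for k,v in s.items()})
for n in ['scene','side','wrist']:
    c=capture(n); save(n+'0',c['image']); print(n,c['K'].tolist(),c.keys())
    for k in ('camera_from_world','tool_from_camera'):
        if k in c: print(np.round(c[k],3).tolist())
    for t in ['tester','turret','cell_mid','cell_thin_mid','cell_thick_mid','can_mid']:
        try: print(t,[(round(d['p'],2),np.round(d['uv']).tolist(),int(d['pixels'].sum())) for d in cut_out(c,t)][:5])
        except Exception as e: print(t,e)
E
```

```text
{'clock': np.float64(0.0), 'joints': array([-0.15 ,  0.427,  0.074,  1.607, -0.034,  1.111, -0.067]), 'joint_vel': array([ 0.001, -0.001,  0.   , -0.   , -0.   , -0.001,  0.001]), 'tau': array([ 1.0000e-03, -9.4984e+01,  3.7620e+00, -4.6352e+01,  1.9000e-02,
        1.0000e-02,  0.0000e+00]), 'tool_pos': array([0.675, 0.   , 0.231]), 'tcp_rot': array([-0.   ,  0.707,  0.707, -0.   ]), 'force': array([-0.278,  0.374,  0.161]), 'wrist_torque': array([-0.007, -0.021,  0.035]), 'width': np.float64(0.086)}
scene [[431.14869418198845, 0.0, 312.80710573636736], [0.0, 431.14869418198845, 207.05305107932656], [0.0, 0.0, 1.0]] dict_keys(['image', 'K', 'camera_from_world', 'shot'])
[[0.849, 0.528, -0.02, -0.424], [-0.342, 0.578, 0.741, 0.177], [0.403, -0.622, 0.672, -1.359], [0.0, 0.0, 0.0, 1.0]]
tester [(0.6, [320.0, 243.0], 7076)]
turret [(0.82, [313.0, 239.0], 3687)]
cell_mid [(0.58, [313.0, 163.0], 118), (0.54, [334.0, 156.0], 106)]
cell_thin_mid [(0.61, [373.0, 147.0], 65)]
cell_thick_mid [(0.71, [379.0, 175.0], 211), (0.49, [322.0, 244.0], 6911)]
can_mid [(0.6, [219.0, 290.0], 3420)]
side
[... 497 characters left out ...]
)]
cell_thick_mid [(0.68, [242.0, 257.0], 351), (0.16, [304.0, 282.0], 271)]
can_mid [(0.78, [370.0, 151.0], 1428)]
wrist [[309.70691628693146, 0.0, 322.2547792290422], [0.0, 309.70691628693146, 198.12699349444344], [0.0, 0.0, 1.0]] dict_keys(['image', 'K', 'tool_from_camera', 'shot'])
[[0.0, 0.964, 0.265, 0.068], [1.0, -0.0, -0.001, -0.001], [-0.001, 0.265, -0.964, -0.142], [0.0, 0.0, 0.0, 1.0]]
tester [(0.76, [274.0, 234.0], 24099), (0.58, [145.0, 26.0], 489)]
turret [(0.58, [254.0, 235.0], 12557)]
cell_mid [(0.73, [124.0, 75.0], 573), (0.7, [272.0, 236.0], 24269), (0.62, [192.0, 17.0], 539), (0.6, [145.0, 31.0], 515)]
cell_thin_mid []
cell_thick_mid [(0.62, [268.0, 22.0], 816)]
can_mid []
```

View pics/scene0.png

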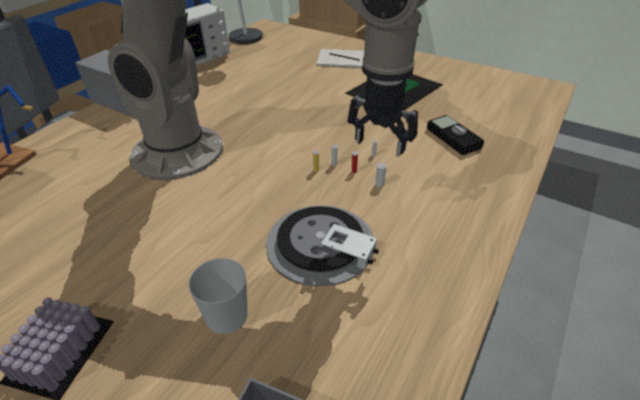

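View pics/side0.png

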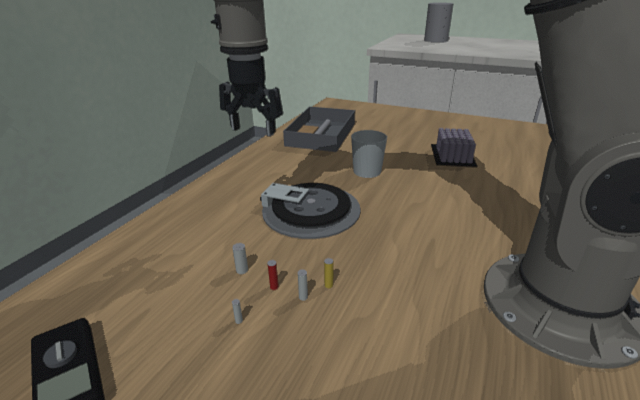

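View pics/wrist0.png

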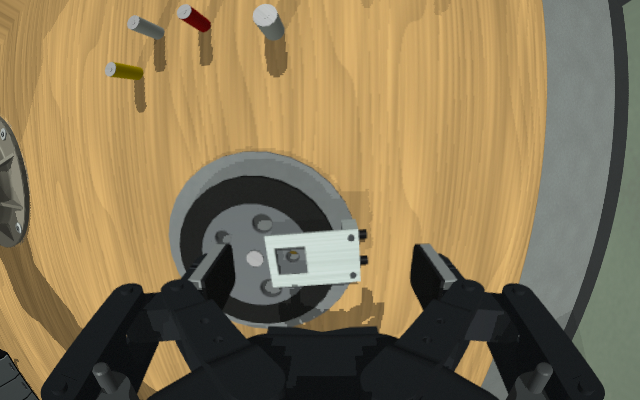

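The scene shows cells near (316,160) yellow, (334,156) white, (354,161) red, (374,148) thin white, and (380,176) thick white. The target is the white 18 mm cell, at (302,284) in the side view and (145,28) in the wrist view. The red and yellow cells of the same shape are the look-alikes. I'll check this in enlarged crops.

```bash
cat >> h.py <<'E'
from scipy.spatial.transform import Rotation as Rn
def Rt(s):
    q=np.array(s['tcp_rot']); return Rn.from_quat([q[1],q[2],q[3],q[0]]).as_matrix()
def wray(c,s,uv):
    K=c['K'];d=np.array([(uv[0]-K[0,2])/K[0,0],(uv[1]-K[1,2])/K[1,1]]);r=np.linalg.norm(d)+1e-12
    v=np.array([d[0]/r*np.sin(r),-d[1]/r*np.sin(r),-np.cos(r)])
    T=np.array(c['tool_from_camera']);R=Rt(s);p=np.array(s['tool_pos'])
    return R@T[:3,3]+p, R@(T[:3,:3]@v)
def ray(c,uv,s=None):
    if 'tool_from_camera' in c: return wray(c,s,uv)
    K=c['K'];T=np.array(c['camera_from_world']);R=T[:3,:3]
    v=np.array([(uv[0]-K[0,2])/K[0,0],-(uv[1]-K[1,2])/K[1,1],-1])
    return -R.T@T[:3,3], R.T@v
def atz(o,v,z): return o+v*(z-o[2])/v[2]
def proj(c,P,s=None):
    P=np.asarray(P,float);K=c['K']
    if 'tool_from_camera' in c:
        T=np.array(c['tool_from_camera']);R=Rt(s)
        q=T[:3,:3].T@(R.T@(P-np.array(s['tool_pos']))-T[:3,3])
        a=np.array([q[0],-q[1]]);th=np.arctan2(np.linalg.norm(a),-q[2]);a=a/(np.linalg.norm(a)+1e-12)*th
        return K[0,0]*a[0]+K[0,2],K[1,1]*a[1]+K[1,2]
    T=np.array(c['camera_from_world']);q=T[:3,:3]@P+T[:3,3]
    return K[0,0]*q[0]/-q[2]+K[0,2],K[1,1]*-q[1]/-q[2]+K[1,2]
E
python3 - <<'E'
from h import *
S=cv2.imread('pics/side0.png');W=cv2.imread('pics/wrist0.png')
a=cv2.resize(S[240:330,220:350],None,fx=5,fy=5,interpolation=cv2.INTER_CUBIC)
cv2.imwrite('pics/crop_side.png',a)
b=cv2.resize(W[145:335,160:380],None,fx=3.2,fy=3.1,interpolation=cv2.INTER_CUBIC)
cv2.imwrite('pics/crop_wrist.png',b)
# triangulate tentative by side camera
c=capture('side');w=capture('wrist');s=sense()
for t in ['cell_mid','cell_thick_mid','cell_thin_mid','can_mid']:
    for cc in (c,):
        for d in cut_out(cc,t)[:3]:
            h={'cell_mid':.0325,'cell_thick_mid':.0325,'cell_thin_mid':.025,'can_mid':.06}[t]
            ys,xs=np.where(d['pixels']);print(t,round(d['p'],2),d['uv'],xs.min(),xs.max(),ys.min(),ys.max(),atz(*ray(cc,d['uv'],s),h).round(3))
# wrist by colour tops
for uv in [(134,23),(110,70),(184,11),(264,12)]: print('top',uv,atz(*ray(w,uv,s),.065).round(4))
for uv in [(293,260),(349,238),(352,276),(266,237),(359,229),(362,282),(271,288)]: print('cover',uv,atz(*ray(w,uv,s),.042).round(4))
print('hub',atz(*ray(w,(255,258),s),.03).round(4))
E
```

```text
cell_mid 0.79 [272.9, 276.2] 268 277 260 289 [0.524 0.193 0.032]
cell_mid 0.74 [304.8, 281.9] 298 307 270 299 [0.459 0.181 0.032]
cell_mid 0.7 [326.9, 273.1] 324 332 258 288 [0.43  0.141 0.032]
cell_thick_mid 0.67 [240.2, 257.5] 232 247 243 273 [0.618 0.172 0.032]
cell_thin_mid 0.68 [237.0, 309.4] 232 241 300 323 [0.542 0.29  0.025]
can_mid 0.76 [367.8, 151.2] 352 386 130 177 [ 0.536 -0.404  0.06 ]
top (134, 23) [0.4619 0.1879 0.065 ]
top (110, 70) [0.4284 0.1369 0.065 ]
top (184, 11) [0.5273 0.1893 0.065 ]
top (264, 12) [0.6159 0.1765 0.065 ]
cover (293, 260) [ 0.6395 -0.1001  0.042 ]
cover (349, 238) [ 0.7055 -0.0714  0.042 ]
cover (352, 276) [ 0.7109 -0.1222  0.042 ]
cover (266, 237) [ 0.6087 -0.0705  0.042 ]
cover (359, 229) [ 0.7167 -0.0602  0.042 ]
cover (362, 282) [ 0.7237 -0.1312  0.042 ]
cover (271, 288) [ 0.6101 -0.1405  0.042 ]
hub [ 0.5903 -0.1044  0.03  ]
```

View pics/crop_side.png

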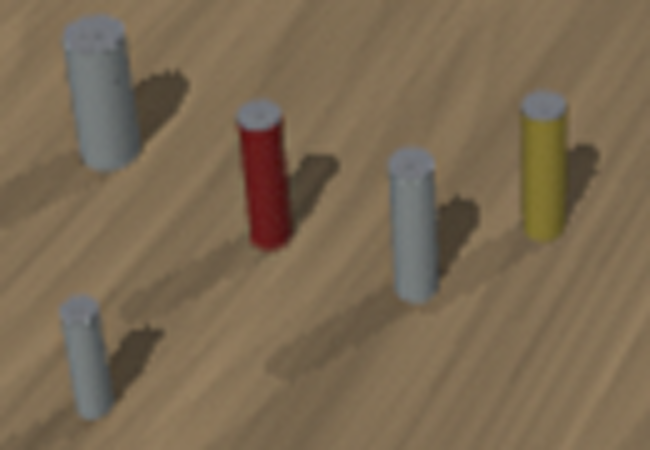

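View pics/crop_wrist.png

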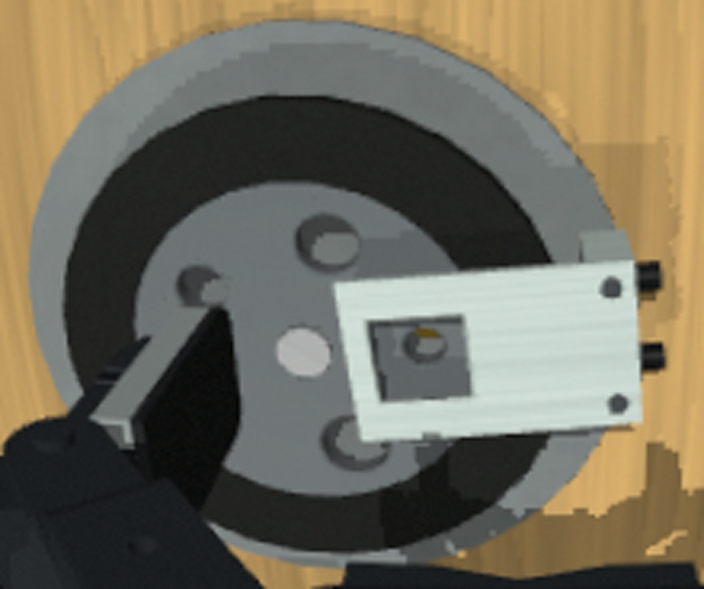

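The enlarged crop at side (302,284) shows a plain white cell of the 18 mm type between the red and yellow ones. The thin white cell stands lower left and the thick one upper left, so this is the target. Next I'll get a better view of the turret.

>>> play_rows:
  rows:
    - [[0, 0, 0, -2.8, -1.1, -0.3, 100], [0, 0, 0, -2.8, -1.1, -0.3, 100], [0, 0, 0, -2.8, -1.1, -0.3, 100], [0, 0, 0, -2.8, -1.1, -0.3, 100], [0, 0, 0, -2.8, -1.1, -0.3, 100], [0, 0, 0, -2.8, -1.1, -0.3, 100], [0, 0, 0, -2.8, -1.1, -0.3, 100], [0, 0, 0, 0, 0, 0, 100]]

```text
clock: 2.02
tool_pos: [0.5955, -0.2029, 0.2533]
tcp_rot: [0.001, 0.71, 0.705, -0.001]
force: [-0.2, -0.7, -0.8]
width: 0.0853
```

```bash
python3 - <<'E'
from h import *
s=sense();w=capture('wrist');save('wrist1',w['image']);print(s['tool_pos'],s['joint_vel'].round(3) if hasattr(s['joint_vel'],'round') else 0)
np.savez('w1.npz',**{k:v for k,v in w.items()}, pos=s['tool_pos'],rot=s['tcp_rot'])
E
```

```text
[ 0.59550859 -0.20285593  0.25332761] [-0.047  0.013 -0.053 -0.006 -0.01  -0.008 -0.08 ]
```

View pics/wrist1.png

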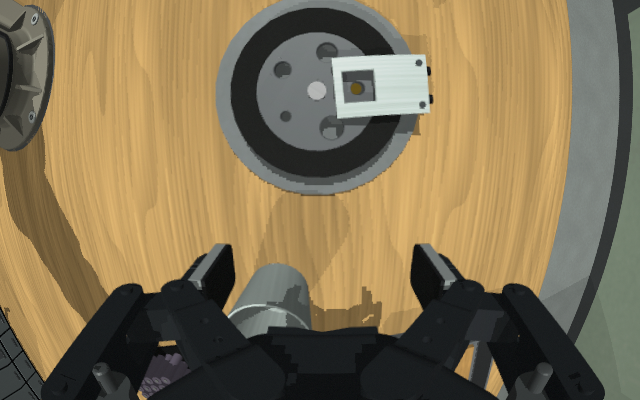

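```bash
cat >> h.py <<'E'
def load(n):
    d=np.load(n); return dict(image=d['image'],K=d['K'],tool_from_camera=d['tool_from_camera']),dict(tool_pos=d['pos'],tcp_rot=d['rot'])
def ortho(c,s,cx,cy,half,z,res):
    n=int(2*half/res);xs=cx-half+np.arange(n)*res;ys=cy+half-np.arange(n)*res
    X,Y=np.meshgrid(xs,ys);m=np.array([proj(c,(x,y,z),s) for x,y in zip(X.ravel(),Y.ravel())],np.float32).reshape(n,n,2)
    return cv2.remap(c['image'],m[...,0],m[...,1],cv2.INTER_CUBIC)
E
python3 - <<'E'
from h import *
c,s=load('w1.npz')
for n,z in (('o6',.006),('o42',.042),('o30',.028)):
    save(n,ortho(c,s,.60,-.105,.14,z,.0005))
E
```

```text
(no output)
```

View pics/o6.png

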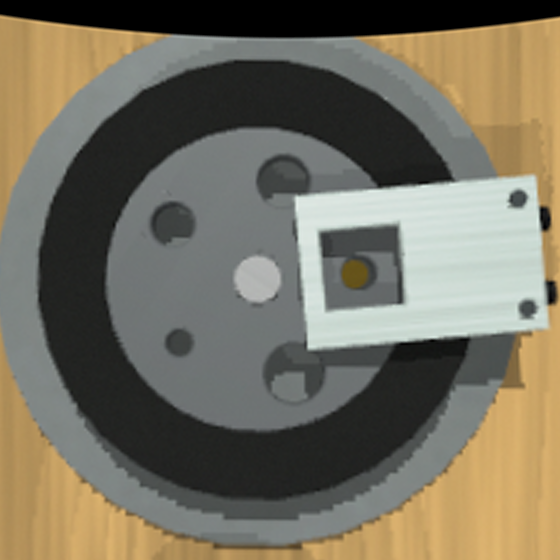

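View pics/o42.png

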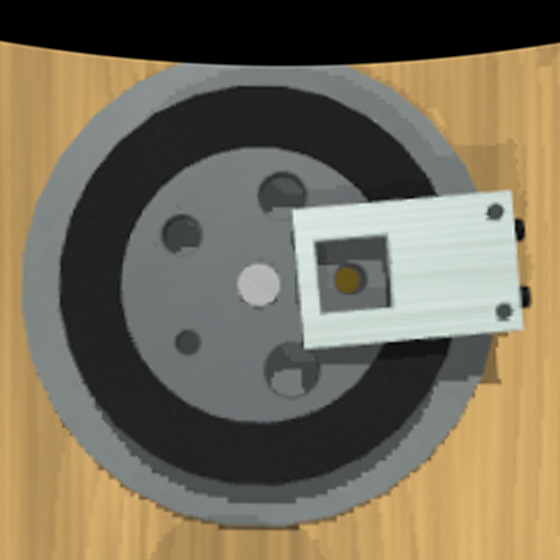

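View pics/o30.png

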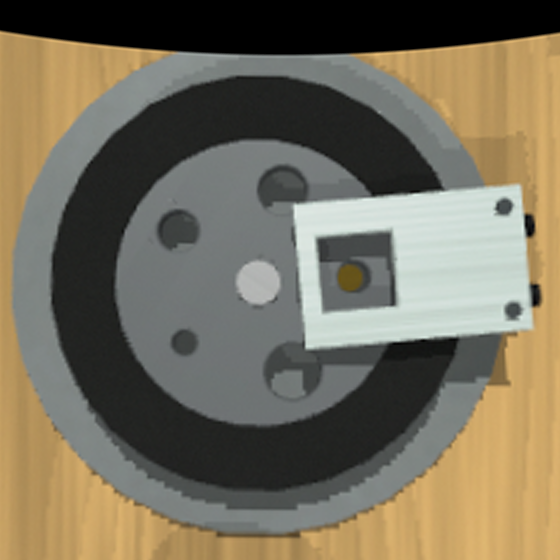

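The rectified view shows the nests: 14 mm in the window, 22 mm at about 80°, 18 mm at about 147°, 10 mm at about 218° and 26 mm at about 290° in world angles. The tester yaw is about 5°, so the turret stands at about +142° and has to turn clockwise. I'll close the fingers and pre-rotate.

>>> play_rows:
  rows:
    - [[0, 0, -7, 0, 0, 0, 0], [0, 0, -7, 0, 0, 0, 0], [0, 0, -7, 0, 0, 0, 0], [0, 0, -7, 0, 0, 0, 0], [0, 0, -7, 0, 0, 0, 0], [0, 0, -7, 0, 0, 0, 0], [0, 0, -7, 0, 0, 0, 0], [0, 0, -7, 0, 0, 0, 0]]

```text
clock: 2.73
tool_pos: [0.5983, -0.195, 0.2522]
tcp_rot: [-0.0, 0.289, 0.957, 0.0]
force: [-0.2, 0.0, 0.1]
width: -0.0002
```

>>> play_rows:
  rows:
    - [[0, 0, -7, 0, 0, 2.5, 0], [0, 0, -7, 0, 0, 2.5, 0], [0, 0, 0, 0, 0, 2.5, 0], [0, 0, 0, 0, 0, 2.5, 0], [0, 0, 0, 0, 0, 2.5, 0], [0, 0, 0, 0, 0, 2.5, 0], [0, 0, 0, 0, 0, 0, 0], [0, 0, 0, 0, 0, 0, 0]]

```text
clock: 3.4
tool_pos: [0.5976, -0.1951, 0.1017]
tcp_rot: [-0.001, 0.173, 0.985, 0.0]
force: [0.3, 0.2, 0.2]
width: 0.0003
```

```bash
cat >> h.py <<'E'
def info():
    s=sense();R=Rt(s);print('t',round(float(s['clock']),2),'pos',np.round(s['tool_pos'],4),'xdir',np.degrees(np.arctan2(R[1,0],R[0,0])).round(2),'tilt',np.degrees(R[:2,2]).round(2),'F',np.round(s['force'],1),'j',np.round(s['joints'],2),'w',round(float(s['width']),4));return s
def rel(s,target):
    print('tool shift cm',(Rt(s).T@(np.array(target)-np.array(s['tool_pos']))*100).round(2))
E
python3 - <<'E'
from h import *
s=info(); rel(s,[.5677,-.1919,.06])
E
```

```text
t 3.4 pos [ 0.5976 -0.1951  0.1017] xdir 160.05 tilt [-0.13  0.05] F [0.3 0.2 0.2] j [ 0.27  0.49 -0.08  1.81  0.05  0.84  1.4 ] w 0.0003
tool shift cm [ 2.91 -0.73  4.17]
```

>>> play_rows:
  rows:
    - [[0, 0, 0, 0.97, -0.25, 1.0, 0], [0, 0, 0, 0.97, -0.24, 1.5, 0], [0, 0, 0, 0.97, -0.24, 1.5, 0], [0, 0, 0, 0, 0, 1.0, 0], [0, 0, 0, 0, 0, 1.0, 0], [0, 0, 0, 0, 0, 0.2, 0], [0, 0, 0, 0, 0, 0.2, 0], [0, 0, 0, 0, 0, 0, 0]]

```text
clock: 4.07
tool_pos: [0.5689, -0.1929, 0.0386]
tcp_rot: [0.0, 0.174, 0.985, 0.0]
force: [-0.4, -0.4, 0.1]
width: 0.0001
```

```bash
python3 - <<'E'
from h import *
s=info(); rel(s,[.5677,-.1919,.06])
E
```

```text
t 4.07 pos [ 0.5689 -0.1929  0.0386] xdir 160.01 tilt [ 0.04 -0.  ] F [-0.4 -0.4  0.1] j [ 0.28  0.54 -0.07  1.91  0.06  0.69  1.39] w 0.0001
tool shift cm [ 0.15  0.05 -2.14]
```

>>> play_rows:
  rows:
    - [[0, 0, 0, 0, 0, 0.06, 0], [0, 0, 0, 0, 0, 0.06, 0], [0, 0, 0, 0, 0, 0.06, 0], [0, 0, 0, 0, 0, 0.06, 0], [0, 0, 0, 0, 0, 0, 0]]

```text
clock: 4.48
tool_pos: [0.5681, -0.193, 0.0359]
tcp_rot: [0.0, 0.174, 0.985, -0.0]
force: [0.2, 0.1, 0.0]
width: -0.0001
```

>>> play_rows:
  rows:
    - [[0, 0, 0, 0, 0, 0.04, 0], [0, 0, 0, 0, 0, 0.04, 0], [0, 0, 0, 0, 0, 0.04, 0], [0, 0, 0, 0, 0, 0.04, 0], [0, 0, 0, 0, 0, 0, 0]]

```text
clock: 4.9
tool_pos: [0.568, -0.1929, 0.0342]
tcp_rot: [-0.0, 0.174, 0.985, 0.0]
force: [-0.7, 0.2, -0.0]
width: 0.0001
```

>>> play_rows:
  rows:
    - [[0, 0, 0, 0, 0, 0.04, 0], [0, 0, 0, 0, 0, 0.04, 0], [0, 0, 0, 0, 0, 0.04, 0], [0, 0, 0, 0, 0, 0.04, 0], [0, 0, 0, 0, 0, 0, 0]]

```text
clock: 5.32
tool_pos: [0.5681, -0.1929, 0.0326]
tcp_rot: [-0.0, 0.174, 0.985, 0.0]
force: [0.2, -0.4, 0.6]
width: -0.0
```

```bash
python3 - <<'E'
from h import *
s=info(); c=capture('side'); save('side2',cv2.resize(c['image'][130:260,220:400],None,fx=4,fy=4,interpolation=cv2.INTER_CUBIC))
E
```

```text
t 5.32 pos [ 0.5681 -0.1929  0.0326] xdir 160.0 tilt [-0.01  0.  ] F [ 0.2 -0.4  0.6] j [ 0.28  0.55 -0.07  1.92  0.06  0.68  1.39] w -0.0
```

View pics/side2.png

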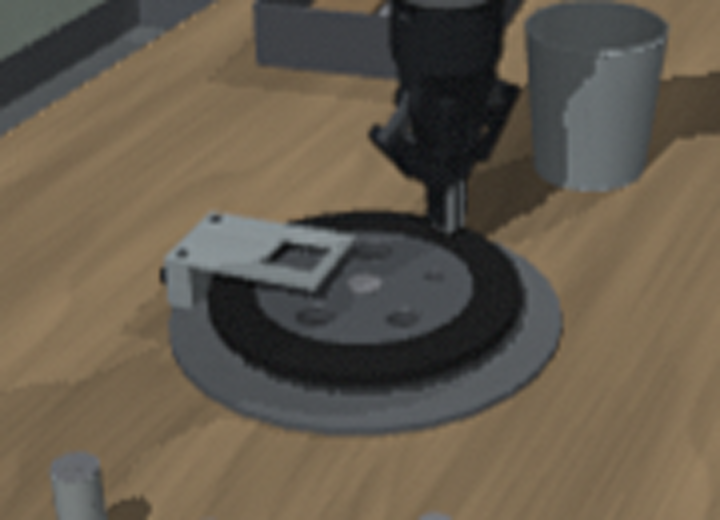

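The closed fingertips are over the rim, near (455,230) in the crop, with no contact yet. I'll keep feeling downward.

>>> play_rows:
  rows:
    - [[0, 0, 0, 0, 0, 0.05, 0], [0, 0, 0, 0, 0, 0.05, 0], [0, 0, 0, 0, 0, 0.05, 0], [0, 0, 0, 0, 0, 0, 0]]

```text
clock: 5.7
tool_pos: [0.5681, -0.1929, 0.0311]
tcp_rot: [-0.0, 0.174, 0.985, 0.0]
force: [-0.1, -0.3, -0.0]
width: 0.0002
```

>>> play_rows:
  rows:
    - [[0, 0, 0, 0, 0, 0.05, 0], [0, 0, 0, 0, 0, 0.05, 0], [0, 0, 0, 0, 0, 0.05, 0], [0, 0, 0, 0, 0, 0, 0]]

```text
clock: 6.03
tool_pos: [0.5681, -0.1929, 0.0296]
tcp_rot: [-0.0, 0.174, 0.985, 0.0]
force: [0.2, -0.8, -0.6]
width: -0.0
```

>>> play_rows:
  rows:
    - [[0, 0, 0, 0, 0, 0.05, 0], [0, 0, 0, 0, 0, 0.05, 0], [0, 0, 0, 0, 0, 0.05, 0], [0, 0, 0, 0, 0, 0, 0]]

```text
clock: 6.37
tool_pos: [0.5681, -0.1929, 0.0281]
tcp_rot: [-0.0, 0.174, 0.985, -0.0]
force: [-0.2, -0.4, 0.5]
width: -0.0001
```

>>> play_rows:
  rows:
    - [[0, 0, 0, 0, 0, 0.05, 0], [0, 0, 0, 0, 0, 0.05, 0], [0, 0, 0, 0, 0, 0.05, 0], [0, 0, 0, 0, 0, 0, 0]]

```text
clock: 6.7
tool_pos: [0.5681, -0.1931, 0.0267]
tcp_rot: [-0.0, 0.174, 0.985, -0.0]
force: [-1.0, -1.4, 3.4]
width: 0.0002
```

>>> play_rows:
  rows:
    - [[0, 0, 0, 0, 0, 0.04, 0], [0, 0, 0, 0, 0, 0.04, 0], [0, 0, 0, 0, 0, 0.04, 0], [0, 0, 0, 0, 0, 0, 0]]

```text
clock: 7.03
tool_pos: [0.5681, -0.1931, 0.0256]
tcp_rot: [0.0, 0.174, 0.985, -0.0]
force: [-0.8, -1.4, 5.1]
width: 0.0003
```

```bash
python3 - <<'E'
from h import *
s=info()
R=Rt(s);A=np.array([.589,-.1065]);p=np.array(s['tool_pos'])[:2];r=p-A;print('r',np.linalg.norm(r),np.degrees(np.arctan2(r[1],r[0]))%360)
# shift per row for rotation d (clockwise) about A, in the tool frame after turn and before turn
for d in (2,4):
    a=-np.radians(d);M=np.array([[np.cos(a),-np.sin(a)],[np.sin(a),np.cos(a)]])
    dw=np.append(M@r-r,0)*100
    print(d,'before',(R.T@dw).round(3),'after',((R@Rn.from_rotvec([0,0,np.radians(d)]).as_matrix()).T@dw).round(3))
E
```

```text
t 7.03 pos [ 0.5681 -0.1931  0.0256] xdir 159.99 tilt [ 0.01 -0.01] F [-0.8 -1.4  5.1] j [ 0.28  0.56 -0.07  1.92  0.06  0.67  1.39] w 0.0003
r 0.08911489880533033 256.46780635545514
2 before [ 0.31 -0.03 -0.  ] after [ 0.308 -0.041 -0.   ]
4 before [ 0.62  -0.049 -0.   ] after [ 0.615 -0.092 -0.   ]
```

>>> play_rows:
  rows:
    - [[0, 0, 0, 0, 0, 0.04, 0], [0, 0, 0, 0, 0, 0.03, 0], [0, 0, 2, 0.31, -0.03, 0, 0], [0, 0, 2, 0.31, -0.03, 0, 0], [0, 0, 2, 0.31, -0.03, 0, 0], [0, 0, 2, 0.31, -0.03, 0, 0]]

```text
clock: 7.53
tool_pos: [0.5568, -0.1894, 0.0252]
tcp_rot: [0.001, 0.243, 0.97, -0.0]
force: [1.5, -3.2, 4.9]
width: 0.0
```

```bash
cat >> h.py <<'E'
def turn(s,ds,A=(.589,-.1065)):
    R=Rt(s);A=np.array(A);p=np.array(s['tool_pos'])[:2];r=p-A;print('r',np.linalg.norm(r).round(4),'ang',(np.degrees(np.arctan2(r[1],r[0]))%360).round(2))
    for d in ds:
        a=-np.radians(d);M=np.array([[np.cos(a),-np.sin(a)],[np.sin(a),np.cos(a)]])
        print(d,'before',(R.T@(np.append(M@r-r,0)*100)).round(3))
E
python3 - <<'E'
from h import *
s=info();turn(s,(2,4))
E
```

```text
t 7.53 pos [ 0.5568 -0.1894  0.0252] xdir 151.89 tilt [ 0.08 -0.02] F [ 1.5 -3.2  4.9] j [ 0.25  0.54 -0.04  1.95  0.03  0.65  1.27] w 0.0
r 0.089 ang 248.79
2 before [ 0.309 -0.032 -0.   ]
4 before [ 0.619 -0.053 -0.001]
```

The tangential force of about 2.5 N matches the bearing drag, so the turret is being carried along. I'll continue with slightly more pressure.

>>> play_rows:
  rows:
    - [[0, 0, 3, 0.46, -0.045, 0.04, 0], [0, 0, 3, 0.46, -0.045, 0.03, 0], [0, 0, 4, 0.62, -0.05, 0, 0], [0, 0, 4, 0.62, -0.05, 0, 0], [0, 0, 4, 0.62, -0.05, 0, 0], [0, 0, 4, 0.62, -0.05, 0, 0]]

```text
clock: 8.03
tool_pos: [0.5281, -0.1712, 0.0245]
tcp_rot: [0.001, 0.424, 0.906, 0.0]
force: [1.3, -2.2, 6.1]
width: 0.0
```

```bash
python3 - <<'E'
from h import *
s=info();turn(s,(2,4))
E
```

```text
t 8.03 pos [ 0.5281 -0.1712  0.0245] xdir 129.79 tilt [ 0.09 -0.02] F [ 1.3 -2.2  6.1] j [ 0.15  0.51  0.06  2.03 -0.05  0.6   0.94] w 0.0
r 0.0889 ang 226.7
2 before [ 0.308 -0.032 -0.   ]
4 before [ 0.618 -0.053 -0.001]
```

>>> play_rows:
  rows:
    - [[0, 0, 4, 0.62, -0.05, 0, 0], [0, 0, 4, 0.62, -0.05, 0, 0], [0, 0, 4, 0.62, -0.05, 0, 0], [0, 0, 4, 0.62, -0.05, 0, 0], [0, 0, 4, 0.62, -0.05, 0, 0], [0, 0, 4, 0.62, -0.05, 0, 0], [0, 0, 4, 0.62, -0.05, 0, 0]]

```text
clock: 8.62
tool_pos: [0.5049, -0.1347, 0.0245]
tcp_rot: [0.001, 0.631, 0.776, 0.0]
force: [2.2, -1.8, 6.0]
width: -0.0002
```

```bash
python3 - <<'E'
from h import *
s=info();turn(s,(2,4))
E
```

```text
t 8.62 pos [ 0.5049 -0.1347  0.0245] xdir 101.79 tilt [ 0.09 -0.01] F [ 2.2 -1.8  6. ] j [-0.02  0.48  0.19  2.11 -0.16  0.57  0.49] w -0.0002
r 0.0887 ang 198.53
2 before [ 0.308 -0.031 -0.   ]
4 before [ 0.617 -0.051 -0.   ]
```

>>> play_rows:
  rows:
    - [[0, 0, 4, 0.62, -0.05, 0, 0], [0, 0, 4, 0.62, -0.05, 0, 0], [0, 0, 4, 0.62, -0.05, 0, 0], [0, 0, 4, 0.62, -0.05, 0, 0], [0, 0, 4, 0.62, -0.05, 0, 0], [0, 0, 4, 0.62, -0.05, 0, 0], [0, 0, 4, 0.62, -0.05, 0, 0], [0, 0, 4, 0.62, -0.05, 0, 0]]

```text
clock: 9.28
tool_pos: [0.5029, -0.0855, 0.0245]
tcp_rot: [0.001, 0.82, 0.572, 0.001]
force: [2.1, -3.4, 5.7]
width: 0.0
```

```bash
python3 - <<'E'
from h import *
s=info();turn(s,(2,4))
E
```

```text
t 9.28 pos [ 0.5029 -0.0855  0.0245] xdir 69.8 tilt [ 0.09 -0.01] F [ 2.1 -3.4  5.7] j [-0.23  0.48  0.34  2.14 -0.29  0.56 -0.04] w 0.0
r 0.0886 ang 166.3
2 before [ 0.308 -0.03   0.   ]
4 before [ 0.616 -0.049  0.   ]
```

>>> play_rows:
  rows:
    - [[0, 0, 4, 0.62, -0.05, 0, 0], [0, 0, 4, 0.62, -0.05, 0, 0], [0, 0, 4, 0.62, -0.05, 0, 0], [0, 0, 4, 0.62, -0.05, 0, 0], [0, 0, 4, 0.62, -0.05, 0, 0], [0, 0, 4, 0.62, -0.05, 0, 0], [0, 0, 4, 0.62, -0.05, 0, 0], [0, 0, 4, 0.62, -0.05, 0, 0]]

```text
clock: 9.95
tool_pos: [0.5268, -0.0429, 0.0243]
tcp_rot: [0.0, 0.946, 0.324, 0.0]
force: [-0.2, -3.5, 6.3]
width: -0.0001
```

```bash
python3 - <<'E'
from h import *
s=info();turn(s,(2,4))
E
```

```text
t 9.95 pos [ 0.5268 -0.0429  0.0243] xdir 37.79 tilt [ 0.05 -0.02] F [-0.2 -3.5  6.3] j [-0.43  0.53  0.49  2.11 -0.43  0.6  -0.55] w -0.0001
r 0.089 ang 134.37
2 before [ 0.309 -0.03   0.   ]
4 before [ 0.619 -0.05   0.   ]
```

>>> play_rows:
  rows:
    - [[0, 0, 4, 0.62, -0.05, 0, 0], [0, 0, 4, 0.62, -0.05, 0, 0], [0, 0, 4, 0.62, -0.05, 0, 0], [0, 0, 4, 0.62, -0.05, 0, 0], [0, 0, 2, 0.31, -0.03, 0, 0], [0, 0, 0, 0, 0, 0, 0], [0, 0, 0, 0, 0, 0, 0]]

```text
clock: 10.53
tool_pos: [0.5493, -0.0266, 0.0242]
tcp_rot: [0.0, 0.985, 0.174, 0.0]
force: [-0.1, -2.0, 6.1]
width: 0.0002
```

```bash
python3 - <<'E'
from h import *
s=info();turn(s,(2,4)); w=capture('wrist');save('wrist3',w['image'])
E
```

```text
t 10.53 pos [ 0.5493 -0.0266  0.0242] xdir 20.0 tilt [ 0.03 -0.02] F [-0.1 -2.   6.1] j [-0.51  0.58  0.57  2.06 -0.51  0.64 -0.82] w 0.0002
r 0.0892 ang 116.4
2 before [ 0.31  -0.029  0.   ]
4 before [ 0.621 -0.048  0.   ]
```

View pics/wrist3.png

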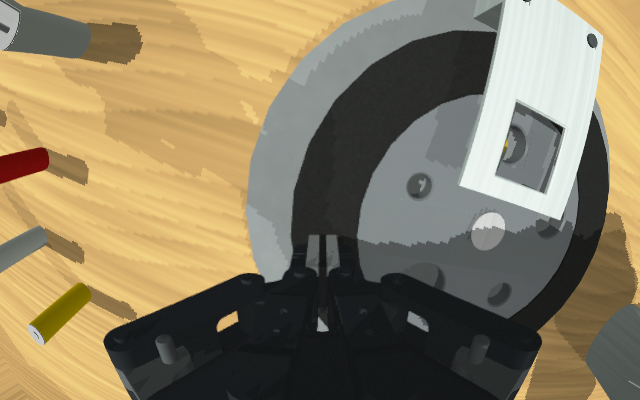

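```bash
python3 - <<'E'
from h import *
s=info(); w=capture('wrist')
np.savez('w3.npz',**{k:v for k,v in w.items()}, pos=s['tool_pos'],rot=s['tcp_rot'])
A=np.array([.589,-.1065]);d=.07
a=ortho(w,s,A[0]+.02,A[1],.07,.0233,.00025);b=ortho(w,s,A[0]+.02,A[1],.07,.042,.00025)
save('o3',a);save('o3c',b)
E
```

```text
t 10.58 pos [ 0.5493 -0.0266  0.0242] xdir 20.01 tilt [ 0.04 -0.01] F [-0.1 -1.1  6.6] j [-0.51  0.58  0.57  2.06 -0.51  0.64 -0.82] w -0.0001
```

View pics/o3.png

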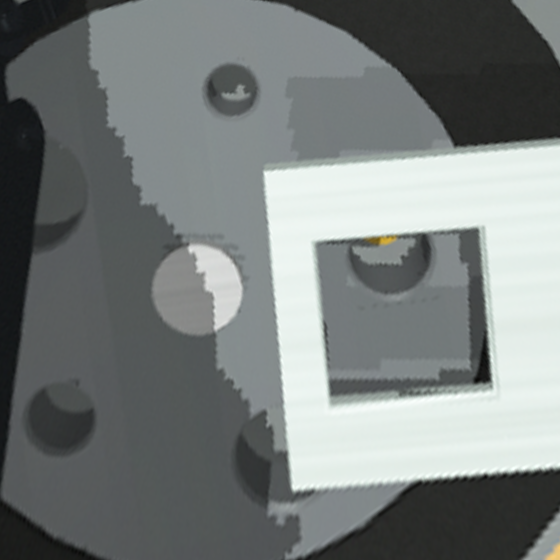

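View pics/o3c.png

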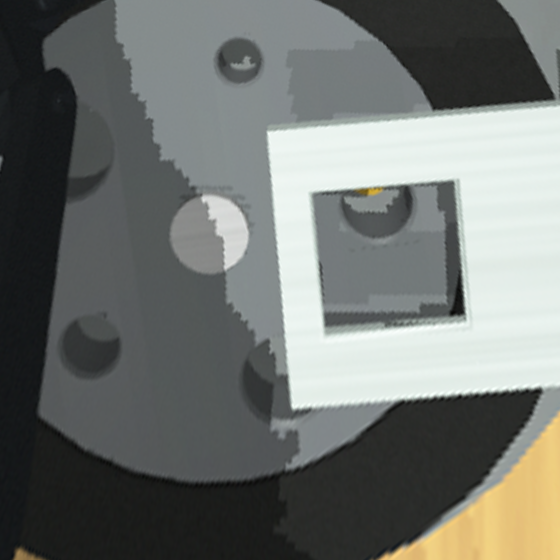

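```bash
python3 - <<'E'
from h import *
from scipy.optimize import least_squares
def fit(obs,lab):
    P=np.array(obs);n={'18':0,'10':72,'26':144,'14':216,'22':288}
    f=lambda q:(P-np.array([[q[0]+.048*np.cos(np.radians(q[2]+n[l])),q[1]+.048*np.sin(np.radians(q[2]+n[l]))] for l in lab])).ravel()*1e3
    r=least_squares(f,[.589,-.1065,5]);r2=r.x;print(r2.round(4),'res mm',r.fun.round(1))
    return r2
px=[(231,89),(390,255),(60,417)];w=[(.539+u*.00025,-.0365-v*.00025) for u,v in px]
fit(w,['10','18','14'])
# initial view, o30 at z .028
px=[(179,230),(184,342),(283,189),(350,277),(293,370)];w=[(.46+u*.0005,.035-v*.0005) for u,v in px]
fit(w,['18','10','22','14','26'])
E
```

```text
[ 0.5887 -0.1068  8.2192] res mm [-0.1  0.8  0.3 -0.3 -0.3 -0.5]
[ 5.889000e-01 -1.058000e-01  1.470865e+02] res mm [ 0.9 -0.3  0.4  0.1  0.2 -0.1 -1.8 -0.3  0.3  0.6]
```

Still about 3° to go (8.2° against the 5.1° yaw), so I'll turn the rest and then lift.

>>> play_rows:
  rows:
    - [[0, 0, 1, 0.155, -0.01, 0, 0], [0, 0, 1, 0.155, -0.01, 0, 0], [0, 0, 1, 0.155, -0.01, 0, 0], [0, 0, 0, 0, 0, 0, 0], [0, 0, 0, 0, 0, 0, 0], [0, 0, 0, 0, 0, -0.3, 0], [0, 0, 0, 0, 0, -1, 0]]

```text
clock: 11.22
tool_pos: [0.5523, -0.0247, 0.0365]
tcp_rot: [-0.0, 0.989, 0.148, -0.001]
force: [-0.6, -0.1, 0.2]
width: 0.0001
```

```bash
python3 - <<'E'
from h import *
s=info(); rel(s,[.60,-.19,.22])
E
```

```text
t 11.22 pos [ 0.5523 -0.0247  0.0365] xdir 17.0 tilt [-0.12 -0.01] F [-0.6 -0.1  0.2] j [-0.54  0.57  0.6   2.05 -0.51  0.67 -0.88] w 0.0001
tool shift cm [ -0.31  17.19 -18.36]
```

>>> play_rows:
  rows:
    - [[0, 0, 0, 0, 0, -3, 0], [0, 0, 0, -0.2, 1.5, -3, 0], [0, 0, 0, -0.2, 2.5, -3, 0], [0, 0, 0, -0.2, 2.5, -2, 0], [0, 0, 0, -0.2, 2.0, -0.5, 0], [0, 0, 0, -0.1, 1.3, 0, 0], [0, 0, 0, 0, 0, 0, 0], [0, 0, 0, 0, 0, 0, 0]]

```text
clock: 11.88
tool_pos: [0.573, -0.1214, 0.1525]
tcp_rot: [-0.0, 0.989, 0.147, -0.0]
force: [0.1, 0.4, 0.1]
width: -0.0
```

```bash
python3 - <<'E'
from h import *
s=info(); w=capture('wrist'); save('wrist4',w['image'])
np.savez('w4.npz',**{k:v for k,v in w.items()}, pos=s['tool_pos'],rot=s['tcp_rot'])
A=np.array([.589,-.1065])
save('o4',ortho(w,s,A[0]+.02,A[1],.07,.0255,.00025));save('o4c',ortho(w,s,A[0]+.02,A[1],.07,.042,.00025))
E
```

```text
t 11.88 pos [ 0.573  -0.1214  0.1525] xdir 16.93 tilt [-0.    0.02] F [0.1 0.4 0.1] j [-0.46  0.45  0.73  1.92 -0.38  0.91 -0.82] w -0.0
```

View pics/o4.png

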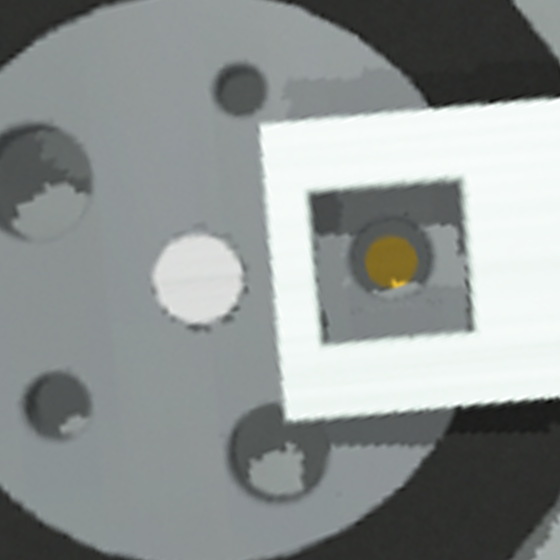

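View pics/o4c.png

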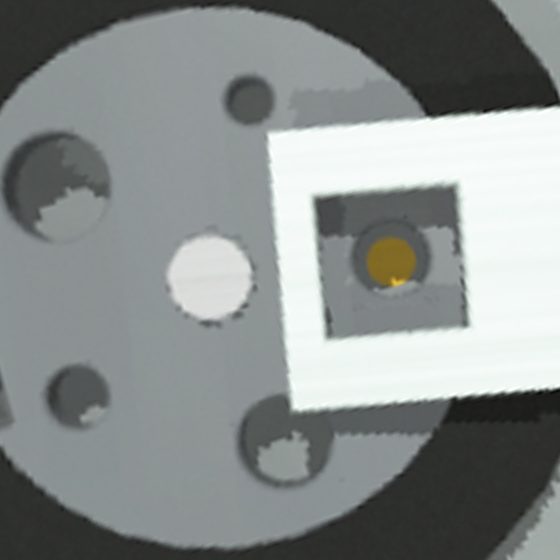

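```bash
python3 - <<'E'
from h import *
from scipy.optimize import least_squares
c,s=load('w4.npz')
im=c['image']
o=cv2.cvtColor(ortho(c,s,.609,-.1065,.07,.0255,.00025),cv2.COLOR_RGB2GRAY)
px=[(240,90),(391,257),(41,182),(58,405),(279,453)];n=[72,0,144,216,288]
P=np.array([(.539+u*.00025,-.0365-v*.00025) for u,v in px])
f=lambda q:(P-np.array([[q[0]+.048*np.cos(np.radians(q[2]+a)),q[1]+.048*np.sin(np.radians(q[2]+a))] for a in n])).ravel()*1e3
r=least_squares(f,[.589,-.1065,5]);print('turret',r.x.round(4),r.fun.round(1))
C=[(315,196),(457,184),(468,325),(327,339),(269,131),(291,411)]
M=np.array([(30,18),(66,18),(66,-18),(30,-18),(20,35),(20,-35)])/1e3
P2=np.array([(.539+u*.00025,-.0365-v*.00025) for u,v in C])
g=lambda q:(P2-np.array([[q[0]+np.cos(q[2])*x-np.sin(q[2])*y,q[1]+np.sin(q[2])*x+np.cos(q[2])*y] for x,y in M])).ravel()*1e3
r=least_squares(g,[.589,-.1065,.09]);print('tester',r.x[:2].round(4),np.degrees(r.x[2]),r.fun.round(1))
print('window',r.x[:2]+.048*np.array([np.cos(r.x[2]),np.sin(r.x[2])]))
A=r.x;e=1e-3
print('brass',atz(*ray(c,proj(c,(.539+392*.00025,-.0365-263*.00025,.0255),s),s),.006))
big=cv2.resize(ortho(c,s,.637,-.102,.03,.0255,.00015),None,fx=2,fy=2,interpolation=cv2.INTER_CUBIC);save('o4big',big)
E
```

```text
turret [ 0.5894 -0.1059  5.8555] [-0.5 -0.1 -0.4  0.2  1.3 -0.3 -0.2  0.1 -0.1 -0. ]
tester [ 0.5891 -0.1058] 4.788351601932534 [ 0.3 -0.1 -0.1 -0.1 -0.4  0.5  0.3 -0.   0.1  0.  -0.2 -0.2]
window [ 0.63692576 -0.10180423]
brass [ 0.63704951 -0.10232217  0.006     ]
```

View pics/o4big.png

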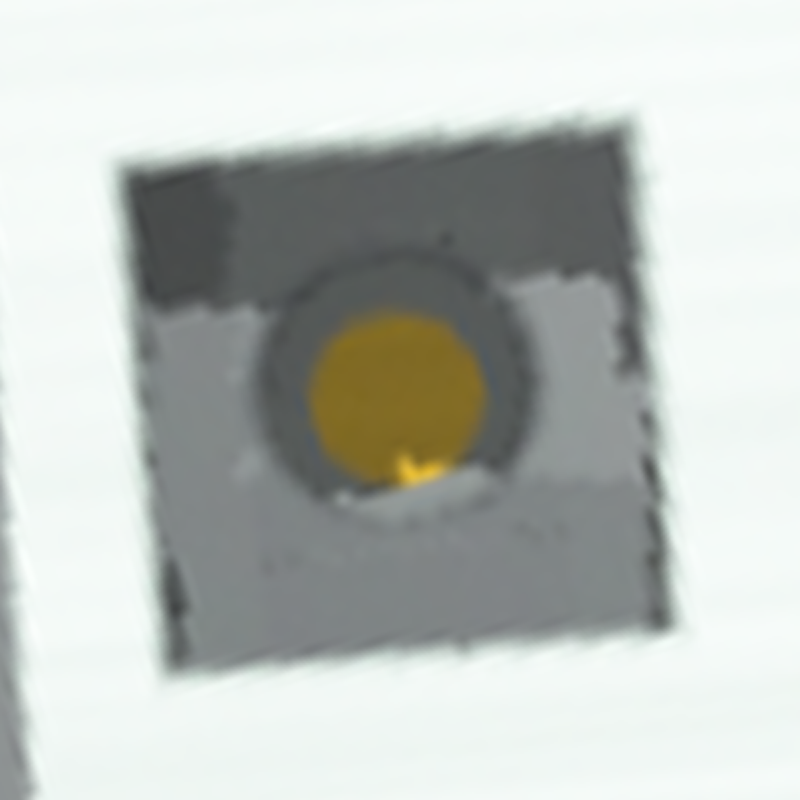

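The 18 mm nest is within about 1° (0.7 mm) of the window centre: hole at (398,388), contact and window centre at about (398,395). That's good enough, so I'll go for the cell now.

>>> play_rows:
  rows:
    - [[0, 0, 0, -0.3, -2.5, -1.0, 50], [0, 0, 0, -0.4, -4.0, -1.0, 50], [0, 0, 0, -0.4, -4.0, -1.0, 50], [0, 0, 0, -0.4, -4.0, -1.0, 50], [0, 0, 0, -0.4, -4.0, -1.0, 50], [0, 0, 0, -0.4, -4.0, 0, 50], [0, 0, 0, -0.4, -4.0, 0, 50], [0, 0, 0, -0.4, -3.5, 0, 50]]

```text
clock: 12.6
tool_pos: [0.4537, 0.1599, 0.2022]
tcp_rot: [-0.0, 0.989, 0.149, -0.0]
force: [0.5, 0.5, -1.1]
width: 0.0428
```

>>> play_rows:
  rows:
    - [[0, 0, 0, 0, 0, 0, 50], [0, 0, 0, 0, 0, 0, 50], [0, 0, 0, 0, 0, 0, 50]]

```text
clock: 12.85
tool_pos: [0.4553, 0.1571, 0.2021]
tcp_rot: [0.0, 0.989, 0.149, -0.0]
force: [1.1, -0.5, 0.1]
width: 0.0429
```

```bash
python3 - <<'E'
from h import *
s=info(); w=capture('wrist'); save('wrist5',w['image']);sd=capture('side')
np.savez('w5.npz',**{k:v for k,v in w.items()}, pos=s['tool_pos'],rot=s['tcp_rot'])
print([(round(d['p'],2),d['uv']) for d in cut_out(w,'cell_mid')])
E
```

```text
t 12.85 pos [0.4553 0.1571 0.2021] xdir 17.1 tilt [-0.03 -0.  ] F [ 1.1 -0.5  0.1] j [-1.13  0.16  0.75  2.09 -0.14  0.93 -1.58] w 0.0429
[(0.89, [337.2, 216.0]), (0.88, [311.5, 103.7]), (0.83, [293.1, 169.2])]
```

View pics/wrist5.png

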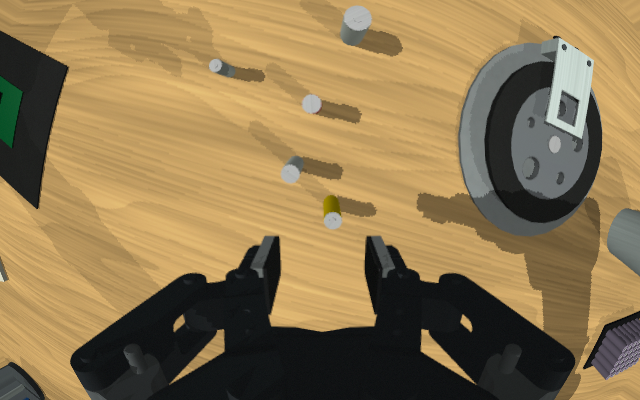

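In this view, yellow is at (333,215), red is seen end-on at (311,104), thin at (217,66) and thick at (356,20). The white-sided cell at (291,172), between yellow and red, is the target.

```bash
python3 - <<'E'
from h import *
c,s=load('w5.npz')
save('c5',cv2.resize(c['image'][130:240,250:380],None,fx=6,fy=5,interpolation=cv2.INTER_CUBIC))
for n,uv in (('target',(291,173)),('red',(311.5,104)),('yel',(332.5,221))): print(n,atz(*ray(c,uv,s),.065).round(4))
E
```

```text
target [0.4599 0.1894 0.065 ]
red [0.5255 0.1896 0.065 ]
yel [0.4267 0.1389 0.065 ]
```

View pics/c5.png

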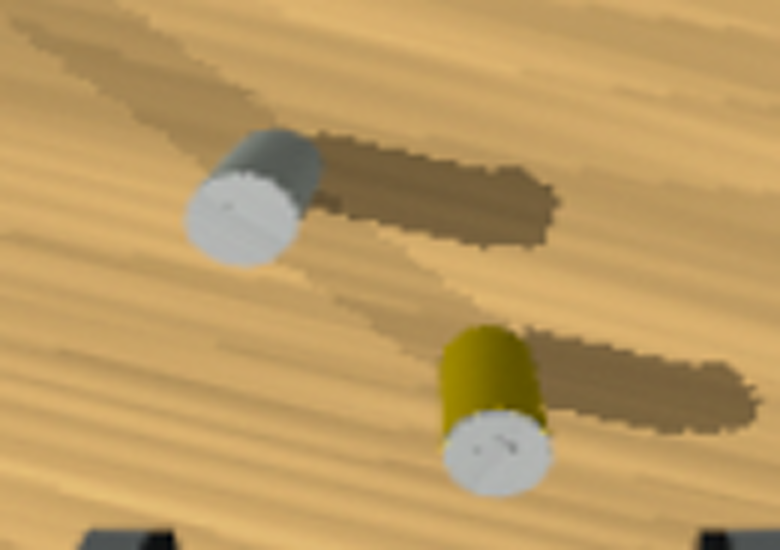

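The enlarged crop confirms the white sleeve. I'll approach above it.

>>> play_rows:
  rows:
    - [[0, 0, 0, 0.45, -1.0, 2.5, 50], [0, 0, 0, 0.45, -1.0, 2.5, 50], [0, 0, 0, 0.44, -0.93, 2.5, 50], [0, 0, 0, 0, 0, 2.2, 50], [0, 0, 0, 0, 0, 0, 50], [0, 0, 0, 0, 0, 0, 50], [0, 0, 0, 0, 0, 0, 50]]

```text
clock: 13.58
tool_pos: [0.4609, 0.1878, 0.1062]
tcp_rot: [-0.0, 0.989, 0.147, 0.0]
force: [0.2, -0.8, 0.9]
width: 0.043
```

```bash
python3 - <<'E'
from h import *
s=info(); w=capture('wrist'); save('wrist6',w['image'])
np.savez('w6.npz',**{k:v for k,v in w.items()}, pos=s['tool_pos'],rot=s['tcp_rot'])
rel(s,[.4595,.189,.041])
print('expected top px',proj(w,(.4595,.189,.065),s),'TCP px',proj(w,s['tool_pos'],s))
E
```

```text
t 13.58 pos [0.4609 0.1878 0.1062] xdir 16.9 tilt [0.03 0.01] F [ 0.2 -0.8  0.9] j [-1.06  0.36  0.66  2.14 -0.32  0.74 -1.47] w 0.043
tool shift cm [-0.1  -0.16  6.52]
expected top px (np.float64(321.01822326671464), np.float64(224.50857862709108)) TCP px (np.float64(323.80995810399645), np.float64(250.78776825524713))
```

View pics/wrist6.png

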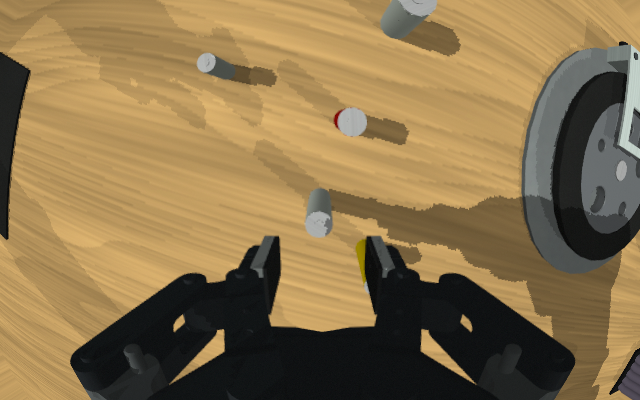

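The target's white top is at (319,224), centred between the fingers. Yellow is just outside the right finger at (362,262) but offset by 46 mm along x. Descending.

>>> play_rows:
  rows:
    - [[0, 0, 0, -0.1, -0.2, 1.5, 50], [0, 0, 0, 0, 0, 1.5, 50], [0, 0, 0, 0, 0, 1.5, 50], [0, 0, 0, 0, 0, 1.0, 50], [0, 0, 0, 0, 0, 0.6, 50], [0, 0, 0, 0, 0, 0.4, 50], [0, 0, 0, 0, 0, 0, 50], [0, 0, 0, 0, 0, 0, 50]]

```text
clock: 14.3
tool_pos: [0.4589, 0.1902, 0.0406]
tcp_rot: [-0.0, 0.989, 0.148, 0.0]
force: [-1.6, 0.4, -0.2]
width: 0.043
```

```bash
python3 - <<'E'
from h import *
s=info(); w=capture('wrist'); save('wrist7',w['image'])
rel(s,[.4593,.1895,.041])
E
```

```text
t 14.3 pos [0.4589 0.1902 0.0406] xdir 16.98 tilt [0.03 0.02] F [-1.6  0.4 -0.2] j [-0.98  0.47  0.56  2.18 -0.44  0.6  -1.37] w 0.043
tool shift cm [ 0.01  0.08 -0.04]
```

View pics/wrist7.png

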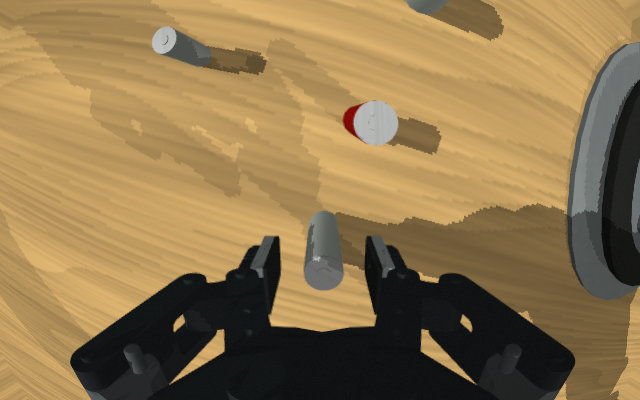

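The cell is centred between the pads, with its top at (324,270). Closing.

>>> play_rows:
  rows:
    - [[0, 0, 0, 0, 0, 0, 0], [0, 0, 0, 0, 0, 0, 0], [0, 0, 0, 0, 0, 0, 0], [0, 0, 0, 0, 0, 0, 0], [0, 0, 0, 0, 0, 0, 0], [0, 0, 0, 0, 0, 0, 0]]

```text
clock: 14.85
tool_pos: [0.4589, 0.1904, 0.0406]
tcp_rot: [-0.0, 0.989, 0.148, 0.0]
force: [-0.1, 0.3, 8.0]
width: 0.0159
```

>>> play_rows:
  rows:
    - [[0, 0, 0, 0, 0, -0.3, 0], [0, 0, 0, 0, 0, -1, 0], [0, 0, 0, 0, 0, -2.5, 0], [0, 0, 0, 0, 0, -2.5, 0], [0, 0, 0, 0, 0, -2.5, 0], [0, 0, 0, 0, 0, -1.2, 0], [0, 0, 0, 0, 0, 0, 0], [0, 0, 0, 0, 0, 0, 0]]

```text
clock: 15.52
tool_pos: [0.4587, 0.1906, 0.141]
tcp_rot: [-0.001, 0.989, 0.148, 0.001]
force: [-0.0, -0.1, 0.0]
width: 0.0156
```

```bash
python3 - <<'E'
from h import *
s=info(); w=capture('wrist'); save('wrist8',w['image']);c=capture('side');save('side8',c['image']);save('scene8',capture('scene')['image'])
np.savez('w8.npz',**{k:v for k,v in w.items()}, pos=s['tool_pos'],rot=s['tcp_rot'])
E
python3 - <<'E'
import cv2
a=cv2.imread('pics/side8.png');b=cv2.imread('pics/wrist8.png')
cv2.imwrite('pics/c8w.png',cv2.resize(b[170:330,230:420],None,fx=4,fy=3.7,interpolation=2))
E
```

```text
t 15.52 pos [0.4587 0.1906 0.141 ] xdir 17.02 tilt [0.06 0.09] F [-0.  -0.1  0. ] j [-1.12  0.3   0.7   2.12 -0.27  0.81 -1.52] w 0.0156
```

View pics/side8.png

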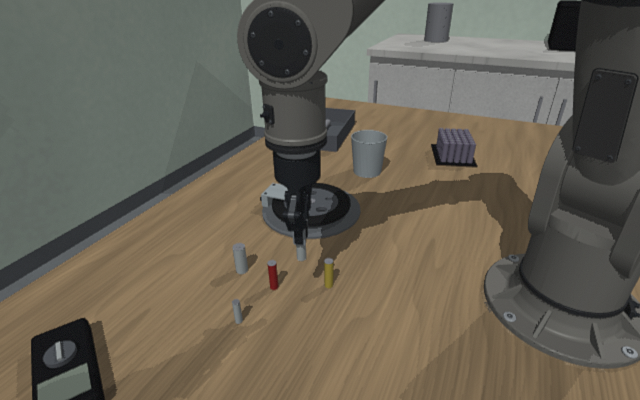

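View pics/c8w.png

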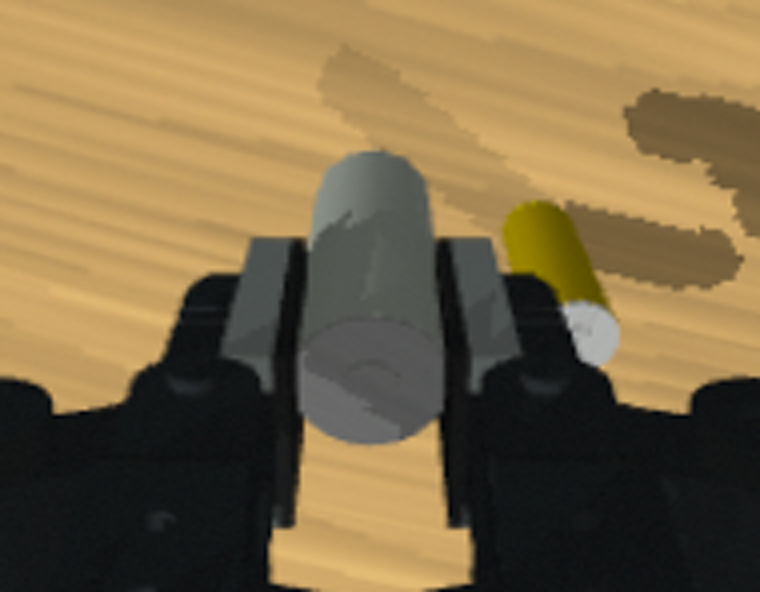

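```bash
python3 - <<'E'
from h import *
c,s=load('w8.npz');R=Rt(s);p=np.array(s['tool_pos'])
for t in [(0,0,-.0244),(0.009,0,.0406),(0,0,.0406),(0.009,0,-.0244),(-.009,0,-.0244),(0,.009,-.0244)]:
    u=np.array(proj(c,p+R@np.array(t),s));print(t,u.round(1),'crop',((u-[230,170])*[4,3.7]).round(0))
print('top in tool',R.T@(atz(*ray(c,(323,272.9),s),p[2]+.0244)-p))
E
```

```text
(0, 0, -0.0244) [324.1 274.5] crop [376. 387.]
(0.009, 0, 0.0406) [323.5 209.7] crop [374. 147.]
(0, 0, 0.0406) [323.5 223.4] crop [374. 197.]
(0.009, 0, -0.0244) [324.1 256. ] crop [377. 318.]
(-0.009, 0, -0.0244) [324.  291.9] crop [376. 451.]
(0, 0.009, -0.0244) [344.9 274.4] crop [460. 386.]
top in tool [ 0.00080035 -0.00046946 -0.02439829]
```

>>> play_rows:
  rows:
    - [[0, 0, 0, 0.6, 2.2, 0, 0], [0, 0, 0, 0.9, 3.5, 0, 0], [0, 0, 0, 0.9, 3.5, 0, 0], [0, 0, 0, 0.9, 3.5, 0, 0], [0, 0, 0, 0.9, 3.5, 0, 0], [0, 0, 0, 0.9, 3.5, 0, 0], [0, 0, 0, 0.9, 3.5, 0, 0], [0, 0, 0, 0.9, 3.5, 0, 0]]

```text
clock: 16.33
tool_pos: [0.6027, -0.0468, 0.1389]
tcp_rot: [0.0, 0.989, 0.148, -0.001]
force: [0.6, 0.3, -0.5]
width: 0.0159
```

>>> play_rows:
  rows:
    - [[0, 0, 0, 0.8, 3.0, 0, 0], [0, 0, 0, 0.5, 2.2, 0, 0], [0, 0, 0, 0.2, 1.0, 0.8, 0], [0, 0, 0, 0, 0, 1.2, 0], [0, 0, 0, 0, 0, 1.0, 0], [0, 0, 0, 0, 0, 0.5, 0], [0, 0, 0, 0, 0, 0, 0], [0, 0, 0, 0, 0, 0, 0]]

```text
clock: 17.0
tool_pos: [0.6346, -0.0986, 0.1046]
tcp_rot: [-0.0, 0.989, 0.148, -0.001]
force: [-1.0, -0.4, 0.3]
width: 0.0156
```

```bash
python3 - <<'E'
from h import *
s=info(); w=capture('wrist'); save('wrist9',w['image'])
np.savez('w9.npz',**{k:v for k,v in w.items()}, pos=s['tool_pos'],rot=s['tcp_rot'])
rel(s,[.6370,-.1016,.09])
save('c9',cv2.resize(w['image'][130:320,220:430],None,fx=3.7,fy=3.1,interpolation=2))
E
```

```text
t 17.0 pos [ 0.6346 -0.0986  0.1046] xdir 17.07 tilt [-0.07  0.02] F [-1.  -0.4  0.3] j [-0.41  0.59  0.64  1.81 -0.44  0.89 -0.83] w 0.0156
tool shift cm [0.14 0.36 1.46]
```

View pics/c9.png

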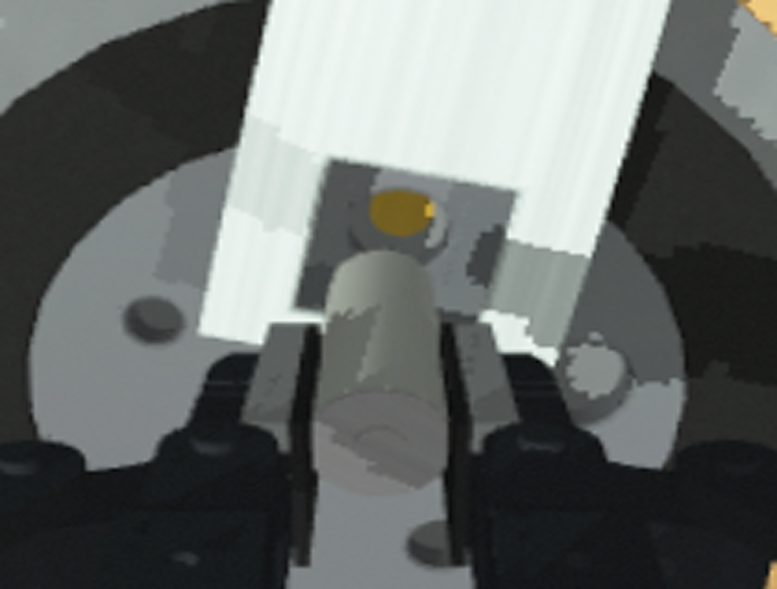

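The cell hangs straight. The window and nest are visible at about (400,235), ahead of the foot. I'll align and lower to just above the cover.

>>> play_rows:
  rows:
    - [[0, 0, 0, 0.07, 0.18, 0.2, 0], [0, 0, 0, 0.07, 0.18, 0.4, 0], [0, 0, 0, 0, 0, 0.5, 0], [0, 0, 0, 0, 0, 0.4, 0], [0, 0, 0, 0, 0, 0.2, 0], [0, 0, 0, 0, 0, 0, 0], [0, 0, 0, 0, 0, 0, 0]]

```text
clock: 17.63
tool_pos: [0.6374, -0.103, 0.0879]
tcp_rot: [-0.0, 0.989, 0.148, -0.0]
force: [-0.9, -0.6, 0.3]
width: 0.0158
```

```bash
python3 - <<'E'
from h import *
s=info(); w=capture('wrist'); save('wrist10',w['image']); a=capture('side');b=capture('scene')
np.savez('w10.npz',**{k:v for k,v in w.items()}, pos=s['tool_pos'],rot=s['tcp_rot'])
rel(s,[.6370,-.1016,.08])
save('c10',cv2.resize(w['image'][130:320,220:430],None,fx=3.7,fy=3.1,interpolation=2))
x=cv2.resize(a['image'][150:240,240:370],(780,540),interpolation=2);save('c10s',x)
save('c10o',cv2.resize(b['image'][180:290,260:400],(760,590),interpolation=2))
E
```

```text
t 17.63 pos [ 0.6374 -0.103   0.0879] xdir 16.99 tilt [-0.02 -0.  ] F [-0.9 -0.6  0.3] j [-0.39  0.61  0.63  1.82 -0.46  0.86 -0.82] w 0.0158
tool shift cm [ 0.   -0.14  0.79]
```

View pics/c10.png

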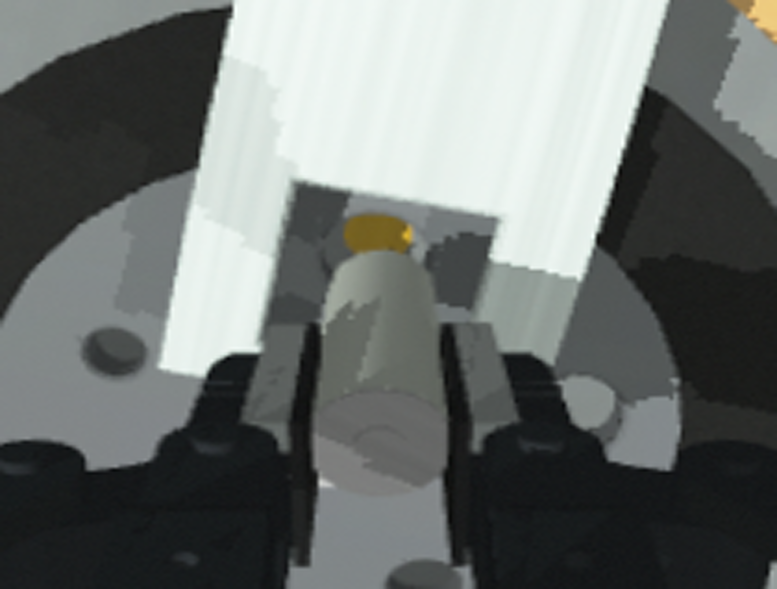

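View pics/c10s.png

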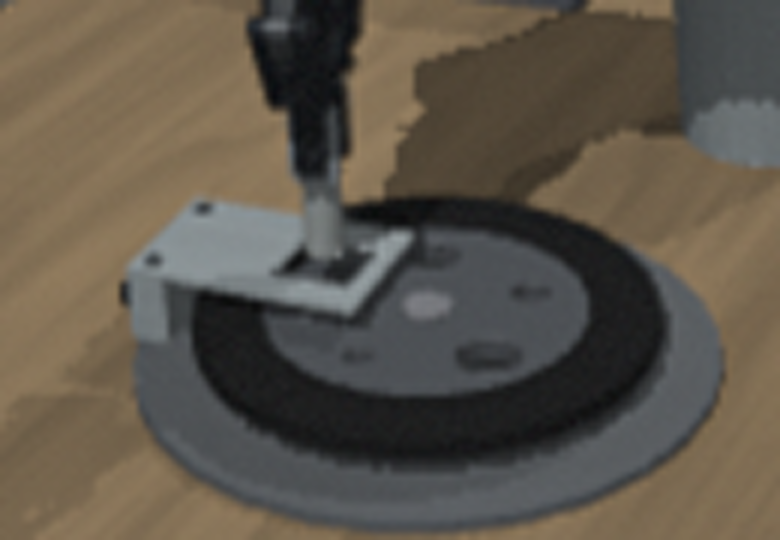

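View pics/c10o.png

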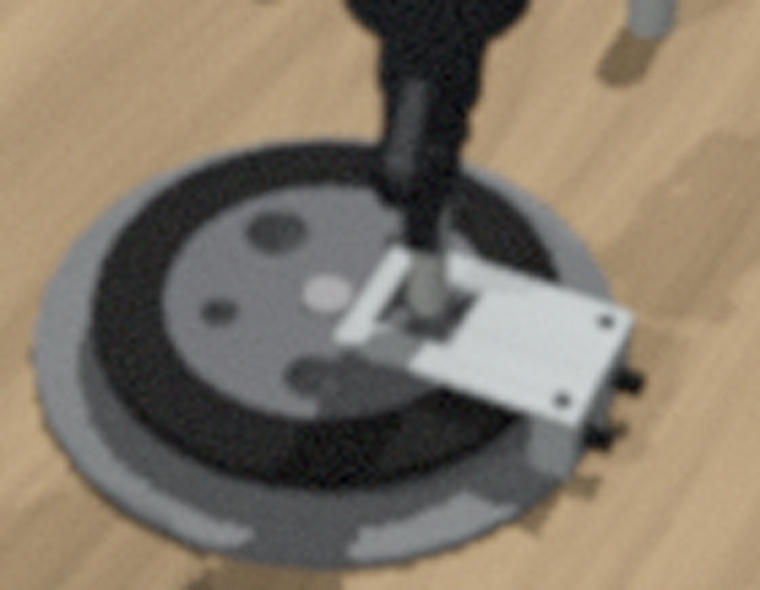

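The foot is over the window in all three views. I'll correct 1.4 mm sideways and go down to just above the turret.

>>> play_rows:
  rows:
    - [[0, 0, 0, 0, -0.14, 0.3, 0], [0, 0, 0, 0, 0, 0.4, 0], [0, 0, 0, 0, 0, 0.4, 0], [0, 0, 0, 0, 0, 0.4, 0], [0, 0, 0, 0, 0, 0.2, 0], [0, 0, 0, 0, 0, 0, 0], [0, 0, 0, 0, 0, 0, 0], [0, 0, 0, 0, 0, 0, 0]]

```text
clock: 18.45
tool_pos: [0.6371, -0.1017, 0.0712]
tcp_rot: [0.0, 0.989, 0.148, 0.0]
force: [0.4, 0.2, -0.2]
width: 0.0159
```

```bash
python3 - <<'E'
from h import *
s=info(); w=capture('wrist')
np.savez('w11.npz',**{k:v for k,v in w.items()}, pos=s['tool_pos'],rot=s['tcp_rot'])
rel(s,[.6370,-.1016,.0466])
save('c11',cv2.resize(w['image'][150:270,260:400],None,fx=5.6,fy=4.9,interpolation=2))
E
```

```text
t 18.45 pos [ 0.6371 -0.1017  0.0712] xdir 16.99 tilt [ 0.01 -0.  ] F [ 0.4  0.2 -0.2] j [-0.38  0.63  0.61  1.83 -0.48  0.83 -0.81] w 0.0159
tool shift cm [-0.01 -0.02  2.46]
```

View pics/c11.png

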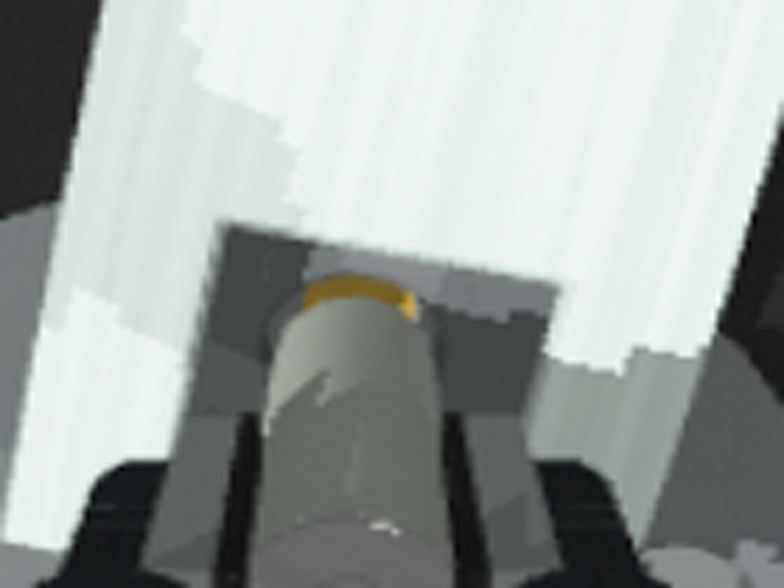

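The foot is centred in the hole: hole rim from about (275,320) to (432,320), foot centre at about (355). Lowering slowly with force checks.

>>> play_rows:
  rows:
    - [[0, 0, 0, 0, 0, 0.15, 0], [0, 0, 0, 0, 0, 0.15, 0], [0, 0, 0, 0, 0, 0.12, 0], [0, 0, 0, 0, 0, 0.1, 0], [0, 0, 0, 0, 0, 0, 0]]

```text
clock: 18.92
tool_pos: [0.6369, -0.1015, 0.0656]
tcp_rot: [-0.0, 0.989, 0.148, -0.0]
force: [0.2, 0.5, -0.1]
width: 0.0158
```

>>> play_rows:
  rows:
    - [[0, 0, 0, 0, 0, 0.08, 0], [0, 0, 0, 0, 0, 0.08, 0], [0, 0, 0, 0, 0, 0.08, 0], [0, 0, 0, 0, 0, 0, 0]]

```text
clock: 19.25
tool_pos: [0.637, -0.1015, 0.0634]
tcp_rot: [-0.0, 0.989, 0.148, -0.0]
force: [-0.6, -1.1, -0.8]
width: 0.0157
```

>>> play_rows:
  rows:
    - [[0, 0, 0, 0, 0, 0.12, 0], [0, 0, 0, 0, 0, 0.12, 0], [0, 0, 0, 0, 0, 0.12, 0], [0, 0, 0, 0, 0, 0.1, 0], [0, 0, 0, 0, 0, 0, 0]]

```text
clock: 19.67
tool_pos: [0.637, -0.1015, 0.0587]
tcp_rot: [-0.0, 0.989, 0.148, -0.0]
force: [0.6, 0.5, -0.4]
width: 0.016
```

>>> play_rows:
  rows:
    - [[0, 0, 0, 0, 0, 0.15, 0], [0, 0, 0, 0, 0, 0.15, 0], [0, 0, 0, 0, 0, 0.15, 0], [0, 0, 0, 0, 0, 0.1, 0], [0, 0, 0, 0, 0, 0, 0]]

```text
clock: 20.08
tool_pos: [0.637, -0.1015, 0.0531]
tcp_rot: [-0.0, 0.989, 0.148, -0.0]
force: [0.2, -0.0, -0.6]
width: 0.0162
```

```bash
python3 - <<'E'
from h import *
s=info(); rel(s,[.6370,-.1016,.0466])
a=capture('side');b=capture('scene');w=capture('wrist')
save('c12s',cv2.resize(a['image'][150:240,240:370],(650,450),interpolation=2))
save('c12',cv2.resize(w['image'][150:270,260:400],None,fx=5,fy=4.5,interpolation=2))
E
```

```text
t 20.08 pos [ 0.637  -0.1015  0.0531] xdir 17.0 tilt [-0.02  0.  ] F [ 0.2 -0.  -0.6] j [-0.37  0.66  0.59  1.83 -0.49  0.8  -0.79] w 0.0162
tool shift cm [0.   0.01 0.65]
```

View pics/c12.png

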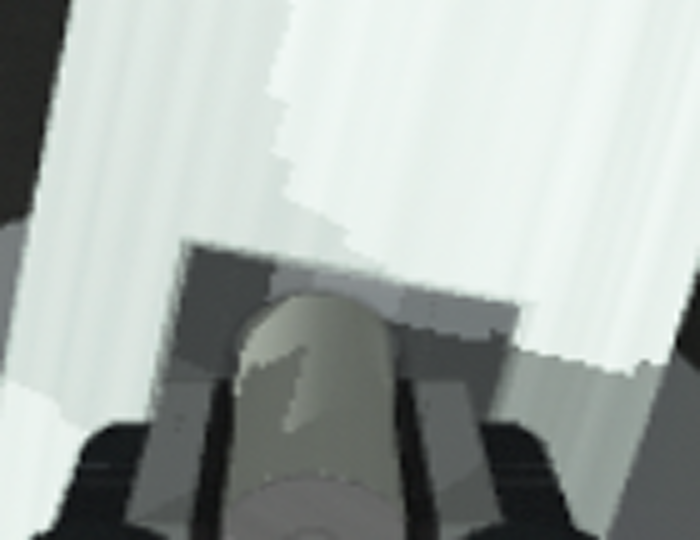

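View pics/c12s.png

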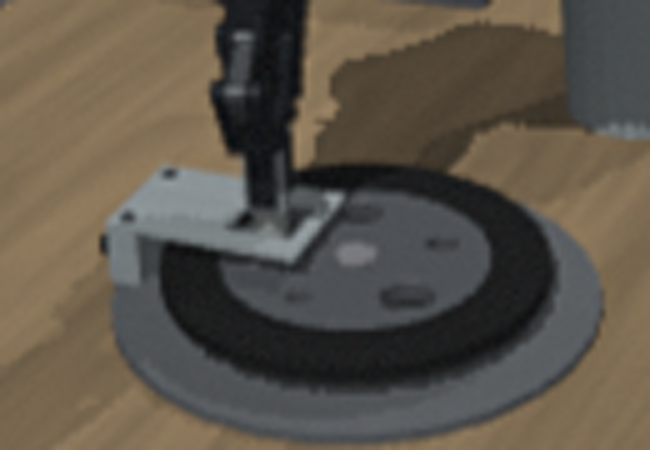

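The cell is in the nest with no force. Going on to the base.

>>> play_rows:
  rows:
    - [[0, 0, 0, 0, 0, 0.15, 0], [0, 0, 0, 0, 0, 0.15, 0], [0, 0, 0, 0, 0, 0.13, 0], [0, 0, 0, 0, 0, 0.1, 0], [0, 0, 0, 0, 0, 0, 0], [0, 0, 0, 0, 0, 0, 0]]

```text
clock: 20.73
tool_pos: [0.637, -0.1016, 0.048]
tcp_rot: [-0.0, 0.989, 0.148, -0.0]
force: [-0.1, -0.5, -1.7]
width: 0.016
```

>>> play_rows:
  rows:
    - [[0, 0, 0, 0, 0, 0.03, 0], [0, 0, 0, 0, 0, 0.03, 0], [0, 0, 0, 0, 0, 0, 0]]

```text
clock: 20.98
tool_pos: [0.6371, -0.1016, 0.0475]
tcp_rot: [-0.0, 0.989, 0.148, -0.0]
force: [0.4, -0.4, -0.5]
width: 0.0157
```

>>> play_rows:
  rows:
    - [[0, 0, 0, 0, 0, 0.03, 0], [0, 0, 0, 0, 0, 0.03, 0], [0, 0, 0, 0, 0, 0, 0]]

```text
clock: 21.23
tool_pos: [0.6371, -0.1016, 0.0469]
tcp_rot: [-0.0, 0.989, 0.148, -0.0]
force: [-0.6, -0.3, -0.0]
width: 0.0158
```

>>> play_rows:
  rows:
    - [[0, 0, 0, 0, 0, 0.03, 0], [0, 0, 0, 0, 0, 0.02, 0], [0, 0, 0, 0, 0, 0, 0]]

```text
clock: 21.48
tool_pos: [0.6373, -0.1015, 0.0468]
tcp_rot: [-0.0, 0.989, 0.148, 0.0]
force: [-1.5, 0.3, 5.4]
width: 0.0161
```

The base contact is felt at TCP 46.8 mm, where it was expected. I'll ease off a little and let go.

>>> play_rows:
  rows:
    - [[0, 0, 0, 0, 0, -0.03, 0], [0, 0, 0, 0, 0, 0, 0], [0, 0, 0, 0, 0, 0, 50], [0, 0, 0, 0, 0, 0, 50], [0, 0, 0, 0, 0, 0, 50], [0, 0, 0, 0, 0, 0, 50], [0, 0, 0, 0, 0, 0, 50], [0, 0, 0, 0, 0, 0, 50]]

```text
clock: 22.15
tool_pos: [0.6371, -0.1015, 0.0467]
tcp_rot: [-0.0, 0.989, 0.148, -0.0]
force: [-0.8, 0.6, -0.3]
width: 0.0426
```

```bash
python3 - <<'E'
from h import *
s=info();w=capture('wrist');save('wrist13',w['image'])
E
```

```text
t 22.15 pos [ 0.6371 -0.1015  0.0467] xdir 17.0 tilt [-0.  0.] F [-0.8  0.6 -0.3] j [-0.37  0.67  0.59  1.83 -0.5   0.79 -0.79] w 0.0426
```

View pics/wrist13.png

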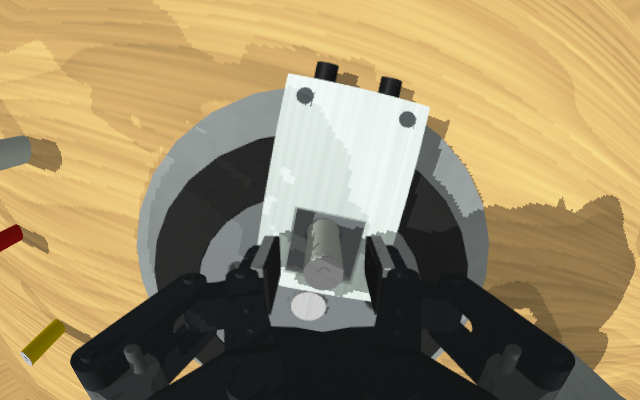

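The cell stands free between the open pads, with its top at (323,270). I'll lift straight up.

>>> play_rows:
  rows:
    - [[0, 0, 0, 0, 0, -0.5, 50], [0, 0, 0, 0, 0, -1, 50], [0, 0, 0, 0, 0, -2, 50], [0, 0, 0, 0, 0, -3, 50], [0, 0, 0, 0, 0, -3, 50], [0, 0, 0, -2, 0, -2, 50], [0, 0, 0, -2, 0, 0, 50], [0, 0, 0, -2, 0, 0, 50]]

```text
clock: 22.87
tool_pos: [0.5798, -0.1195, 0.1639]
tcp_rot: [0.0, 0.989, 0.148, 0.001]
force: [-1.1, 0.1, -0.8]
width: 0.0427
```

>>> play_rows:
  rows:
    - [[0, 0, 0, 0, 0, 0, 50], [0, 0, 0, 0, 0, 0, 50], [0, 0, 0, 0, 0, 0, 50]]

```text
clock: 23.12
tool_pos: [0.5803, -0.1188, 0.1624]
tcp_rot: [-0.0, 0.989, 0.148, 0.001]
force: [0.1, -0.3, -0.2]
width: 0.0426
```

```bash
python3 - <<'E'
from h import *
s=info();w=capture('wrist');a=capture('side');b=capture('scene');save('scene14',b['image'])
save('side14',cv2.resize(a['image'][130:340,200:400],(720,590),interpolation=2))
o=ortho(w,s,.637,-.102,.05,.071,.0002);save('o14',o)
c2=ortho(w,s,.637,-.102,.05,.042,.0002);save('o14c',c2)
for t in ['cell_mid']: print([(round(d['p'],2),d['uv']) for d in cut_out(w,t)])
E
```

```text
t 23.12 pos [ 0.5803 -0.1188  0.1624] xdir 17.01 tilt [0.06 0.02] F [ 0.1 -0.3 -0.2] j [-0.46  0.44  0.71  1.89 -0.36  0.93 -0.85] w 0.0426
[(0.8, [84.3, 251.4]), (0.77, [324.4, 127.0]), (0.6, [56.2, 156.8]), (0.5, [317.5, 157.5])]
```

View pics/side14.png

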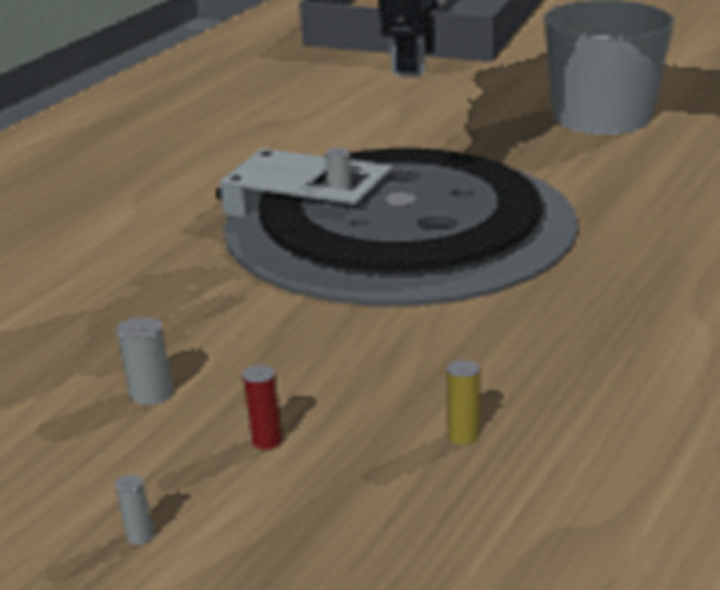

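View pics/o14.png

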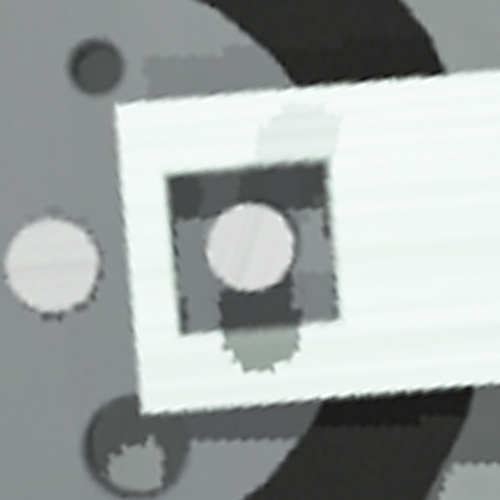

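View pics/o14c.png

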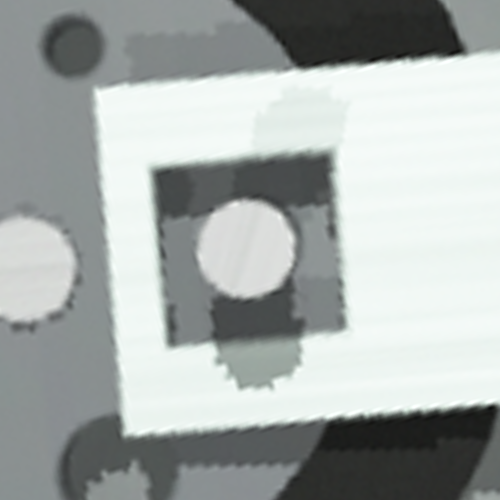

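View pics/scene14.png

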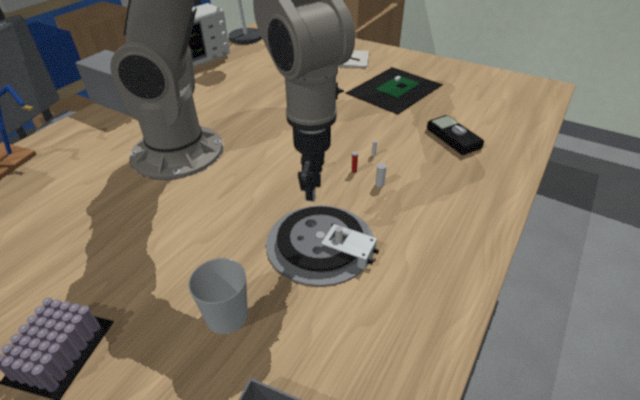

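The cell stands upright in the window, its top at (250,247) in the 71 mm view. That puts it at (0.637, -0.101), within 0.5 mm of the window centre. Everything else is where it stood, and the arm is clear.

```bash
python3 -c "
from workcell import *
print(hand_in())"
```

```text
the job is handed in; nothing more can be done
None
```

The 18 mm cell now stands upright in the tester's 18 mm nest, in the middle of the window. I let go, moved the arm clear and handed the job in at about 23 s of the 72 s allowed.

- **Turret:** I felt the rubber rim at about 27 mm above the table, pressed it with about 5–6.5 N and turned the turret about 142° clockwise. The highest force I read on the tester was about 7 N.
- **Nest position:** The last check before loading put the nest about 1° (0.7 mm) past the window centre. I left it there.
- **Loading:** I took the white cell between the red and yellow look-alikes. It went through the window without touching. The base was felt at 46.8 mm tool height (expected 46.6 mm), with 5.4 N, and I eased off before opening.
- **Final check:** The pictures show the cell's top within about 0.5 mm of the window centre, so it is upright. The two other cells, the can and the look-alikes look unmoved.

No check failed. While the gripper closed on the cell, the wrist briefly read 8 N upward, which was the pads pressing the cell on the table and not on the tester.

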